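Put the mixed-up tube racks back on their colour mats

ROBOT

A 6-joint arm with a two-finger parallel gripper is mounted at the origin on the work surface. World frame = base frame: x ahead of the robot, y to its left, z up, the work surface at z = 0. Lengths are in mm, angles in rad, forces in N, time in s.
With the tool pointing down it reaches from about 400 to 925 mm from the base axis. Payload 12.5 kg.
Tool frame: the origin (TCP) lies on the front face of the gripper's body, between the roots of the fingers; the fingertips stand 78 mm ahead of it and the grasp point (between the pads) lies 59 mm ahead of it (arm.tcp_to_grasp is the distance from the TCP to the grasp point, in mm); y points along the fingers, z is the direction in which the jaws open and shut, and the axes are right-handed (so a half turn about y gives the same grasp; the last joint's range is limited). The gripper opens to 95 mm and grips with 3 to 60 N. Pads are 20 mm wide; open, the fingers measure 119 mm over their backs; the gripper's body (75 mm by 180 mm) begins 59 mm behind the grasp point.
Start: joints at [1.139, 0.491, 1.559, -0, 1.092, -0.106], TCP at [200.022, 592.139, 292.261] pointing down, gripper open.
Joint ranges: [-3.1, 3.1], [-0.84, 2.19], [0.05, 2.79], [-1.13, 4.28], [0.06, 2.93], [-2.69, 2.69]. Speed limits (rad/s): [2.22, 2.22, 2.79, 3.14, 3.14, 3.14].

INTERFACE

Orientations are given as a unit quaternion [x, y, z, w].
In Python, from cell import sensors, vision, job, arm gives the robot as it stands.
- The arm moves only by the tool servo_tool, never from a script. Its argument "targets" is a list of rows, each a list of 7 numbers: the shift along the tool's x, y, z in cm, then the turn, a rotation vector about the tool's x, y, z in degrees, then the finger opening in cm, from 0 to 9.51. In form: [[dx, dy, dz, rx, ry, rz, fingers], ...]. A call has 1 to 5 rows; each row shifts and turns the pose as measured when the row begins, along the tool's axes as they then stand; what a row does not reach is not made up. A row lasts 1/12 s, in which the tool goes at most 41.7 mm and 7.16 degrees, less where a joint would pass 70% of its speed; a pose out of reach is approached as far as the arm can. A call is refused whole if a number of a shift passes 4.17 or a number of a turn 7.16, either way. A call with a gripper value outside its range is refused whole. The fingers move at their own pace and stop on an object; the grip force is fixed at half the most. Time passes only in rows, so rows that do not move let the fingers close. It gives the time, the measured TCP pose, the force and the opening at its end, in the units of the state.
- sensors.get_obs(): the state, without advancing time (a new reading comes with each control period).
- vision.camera(name): name is "scene" or "top" or "wrist"; returns a dict with "color" (400x640x3 uint8, red, green, blue), "fx", "fy", "cx", "cy" (pixels), "distortion" ([k1, k2, p1, p2, k3] as OpenCV has them; the pictures are not rectified), "view" (4x4, takes a point from world to camera coordinates). Camera axes: x right, y down, z forward; pixel columns grow to the right and rows downward; lengths in mm; the calibration is good to about 2 mm. A picture is of the moment at which its call begins. There is no depth.
- job.finish_job(): hands the job in, once; it reports no verdict.
The state is a dict: "time_s": time; "joint_positions": joint angles; "joint_vel": joint speeds; "joint_efforts": joint torques, N m; "tcp_pos": TCP position; "ee_rot": TCP orientation; "wrist_force": force on the tool from outside, world axes, zero at the start; "wrist_torque": the same for the moment, N m; "width": opening from 0.0 (shut) to 1.0 (fully open).
Only numpy, scipy, OpenCV 4.12 (cv2) and the standard library are available. Lean on these libraries where they do the work, as an engineer would, in place of code of your own. Each camera call takes 0.05 s, during which the arm holds its last target.

TASK

The three tube racks are standing on each other's mats: put every rack on the mat of its own colour, centred inside the white outline and squared up with it, parking one rack on the empty black mat while you change them round and leaving the black mat empty again. Keep the racks upright, set them down gently rather than dropping them, do not knock or stack them against each other, and leave the bottle, mouse and scanner where they are.

Things in the scene. Friction and masses are not known exactly. Their poses are not given: they have to be found in the camera images.
- rack_blue: blue tube rack: a solid blue block 90 mm long (its x) x 46 mm wide (its y) x 45 mm high, with ten white tube caps (5 x 2, 13 mm wide) standing 8 mm above it, 53 mm overall; 0.10 to 0.21 kg; origin at the centre of its underside, z up; either way round is the same. Loose; at the start it stands on a mat of another colour, roughly in line with it. Grip it across its 46 mm width, by the plain sides.
- rack_yellow: yellow tube rack: a solid yellow block 90 mm long (its x) x 46 mm wide (its y) x 45 mm high, with ten white tube caps (5 x 2, 13 mm wide) standing 8 mm above it, 53 mm overall; 0.10 to 0.21 kg; origin at the centre of its underside, z up; either way round is the same. Loose; at the start it stands on a mat of another colour, roughly in line with it. Grip it across its 46 mm width, by the plain sides.
- rack_red: red tube rack: a solid red block 90 mm long (its x) x 46 mm wide (its y) x 45 mm high, with ten white tube caps (5 x 2, 13 mm wide) standing 8 mm above it, 53 mm overall; 0.10 to 0.21 kg; origin at the centre of its underside, z up; either way round is the same. Loose; at the start it stands on a mat of another colour, roughly in line with it. Grip it across its 46 mm width, by the plain sides.
- mat_blue: flat blue mat fixed to the bench, 130 x 90 mm, 4 mm thick, with a thin white outline 107 (along its x) x 63 mm in its middle; origin at the centre of its underside (on the bench), long side along its x, z up. Home of the blue rack. Holds a rack of another colour at the start; the mats lie in different places each time.
- mat_yellow: flat yellow mat fixed to the bench, 130 x 90 mm, 4 mm thick, with a thin white outline 107 (along its x) x 63 mm in its middle; origin at the centre of its underside (on the bench), long side along its x, z up. Home of the yellow rack. Holds a rack of another colour at the start; the mats lie in different places each time.
- mat_red: flat red mat fixed to the bench, 130 x 90 mm, 4 mm thick, with a thin white outline 107 (along its x) x 63 mm in its middle; origin at the centre of its underside (on the bench), long side along its x, z up. Home of the red rack. Holds a rack of another colour at the start; the mats lie in different places each time.
- mat_black: flat black mat fixed to the bench, 130 x 90 mm, 4 mm thick, with a thin white outline 107 (along its x) x 63 mm in its middle; origin at the centre of its underside (on the bench), long side along its x, z up. The spare parking place, empty at the start.
- bottle: bystander: white reagent bottle with green cap, 60 mm across, 130 mm high, origin at the centre of its underside. Leave alone.
- mouse: bystander: black computer mouse, 105 x 60 x 34 mm, origin at the centre of its underside. Leave alone.
- scanner: bystander: black hand barcode scanner lying down, about 183 mm long (its x) x 66 mm, 50 mm high, origin under its middle. Leave alone.
Not all that is in view belongs to the job. Of the things that look like the rack_red, take the one that is farthest to the robot's left at the start.

How it is judged (in metres and radians):
On the way:
1. one of the racks stands released and at rest on the black mat (centre within 35 mm of the mat's centre) (((horizontal distance between rack_blue and mat_black below 0.035 m and z of rack_blue in the frame of mat_black between 0.001 and 0.009 m and angle between rack_blue's own z axis and vertical below 0.08 rad and linear speed of rack_blue below 0.02 m/s and contact force between the fingers and rack_blue below 0.05 N) or (horizontal distance between rack_yellow and mat_black below 0.035 m and z of rack_yellow in the frame of mat_black between 0.001 and 0.009 m and angle between rack_yellow's own z axis and vertical below 0.08 rad and linear speed of rack_yellow below 0.02 m/s and contact force between the fingers and rack_yellow below 0.05 N) or (horizontal distance between rack_red and mat_black below 0.035 m and z of rack_red in the frame of mat_black between 0.001 and 0.009 m and angle between rack_red's own z axis and vertical below 0.08 rad and linear speed of rack_red below 0.02 m/s and contact force between the fingers and rack_red below 0.05 N))), for 0.2 s.
At the end, for the whole second after the job is handed in: Each rack stands upright on the mat of its own colour, its centre within 12 mm of the mat's centre and its long side within about 10 degrees of the mat's long side, either way round, released and at rest (the black mat is therefore empty) (horizontal distance between rack_blue and mat_blue below 0.012 m and z of rack_blue in the frame of mat_blue between 0.001 and 0.009 m and angle between each of rack_blue, rack_yellow, rack_red's own z axis and vertical below 0.08 rad and linear speed of each of rack_blue, rack_yellow, rack_red below 0.02 m/s and contact force between the fingers and rack_blue below 0.05 N and angle between the x axis of rack_blue and the x axis of mat_blue, either way round below 0.17 rad and horizontal distance between rack_yellow and mat_yellow below 0.012 m and z of rack_yellow in the frame of mat_yellow between 0.001 and 0.009 m and contact force between the fingers and rack_yellow below 0.05 N and angle between the x axis of rack_yellow and the x axis of mat_yellow, either way round below 0.17 rad and horizontal distance between rack_red and mat_red below 0.012 m and z of rack_red in the frame of mat_red between 0.001 and 0.009 m and contact force between the fingers and rack_red below 0.05 N and angle between the x axis of rack_red and the x axis of mat_red, either way round below 0.17 rad); the robot touches nothing.
It fails at once if a rack is tipped (over 30 degrees) (angle between any of rack_blue, rack_yellow, rack_red's own z axis and vertical above 0.52 rad).
It fails at once if a rack is dropped or thrown (over 0.6 m/s out of the fingers, a fall of about 18 mm) ((linear speed of rack_blue above 0.6 m/s and contact force between the fingers and rack_blue below 0.05 N) or (linear speed of rack_yellow above 0.6 m/s and contact force between the fingers and rack_yellow below 0.05 N) or (linear speed of rack_red above 0.6 m/s and contact force between the fingers and rack_red below 0.05 N)).
It fails at once if two racks are knocked together or stacked (over 0.7 N between them) (contact force between rack_blue and rack_yellow above 0.7 N or contact force between any of rack_blue, rack_yellow and rack_red above 0.7 N).
It fails at once if the bottle, mouse or scanner is disturbed (moved over 20 mm) (distance of any of bottle, mouse, scanner from where it was at the start of the episode above 0.02 m).
It also fails if it takes over 112 s, if anything falls off the work surface, if the arm or the gripper's body presses on something with over 40 N, if the wrist force passes 120 N, or if a joint passes its speed limit or range.

## Working session

There is one attempt and no reset: what is moved stays moved. The work goes in short steps, Python scripts to look and compute and a tool call to move; the robot and the scene stay as the last step left them, time stands still between calls to the robot, and variables do not carry over. Pictures are saved under pics/ and viewed, and the job is handed in when it is done.

Besides the shell and the picture viewer there is one more tool, called after "Request:" in YAML: its name, and indented under it one key for each argument. servo_tool: Moves the arm, as the interface text tells. Its arguments: {"type":"object","properties":{"targets":{"type":"array","items":{"type":"array","items":{"type":"number"}}}},"required":["targets"]}

```bash
ls; mkdir -p pics
python3 - <<'E'
from cell import sensors, vision, job, arm
import cv2
o=sensors.get_obs(); print(o)
print(arm.tcp_to_grasp)
for n in ["scene","top","wrist"]:
    c=vision.camera(n); cv2.imwrite(f"pics/{n}0.png",c["color"][:,:,::-1])
    print(n,c["fx"],c["fy"],c["cx"],c["cy"],c["distortion"],c["view"])
E
```

```text
pics
{'time_s': 0.0, 'joint_positions': array([ 1.13936027e+00,  4.91550264e-01,  1.55947100e+00, -1.68053960e-05,
        1.09168212e+00, -1.05626476e-01]), 'joint_vel': array([ 1.50140168e-04,  4.84114066e-05,  1.24347194e-03,  8.35669415e-04,
       -7.26427256e-04, -1.14003245e-04]), 'joint_efforts': array([ 1.40319198e-04, -6.12663817e+01, -2.58175099e+01,  6.92415750e-02,
        4.83278360e-02, -8.73547719e-05]), 'tcp_pos': array([199.97508531, 591.97055926, 291.66004986]), 'ee_rot': array([ 0.69812529, -0.11477865,  0.11458044, -0.69736523]), 'wrist_force': array([ 0.05810276, -0.76997113,  0.87024103]), 'wrist_torque': array([0.01053227, 0.02704966, 0.00857757]), 'width': 0.9998594169494325}
58.8
scene 455.761382862433 455.761382862433 324.04094121585325 199.15137673631324 [-0.02118158  0.          0.          0.          0.        ] [[-8.75177273e-01  4.83789986e-01 -3.46257886e-03  4.73062541e+02]
 [ 3.93829940e-01  7.08245888e-01 -5.85905915e-01 -1.59770059e+02]
 [-2.81003057e-01 -5.14135208e-01 -8.10371686e-01  1.23838236e+03]
 [ 0.00000000e+00  0.00000000e+00  0.00000000e+00  1.00000000e+00]]
top 499.07428777578144 499.07428777578144 313.59963315158143 200.1151670628569 [-0.0589131  0.         0.         0.         0.       ] [[ 3.97175943e-03 -9.99942718e-01  9.93907215e-03 -1.99697239e+01]
 [-9.85826895e-01 -5.58229917e-03 -1.67672808e-01  5.20914010e+02]
 [ 1.67718686e-01 -9.13224858e-03 -9.85792597e-01  1.21937434e+03]
 [ 0.00000000e+00  0.00000000e+00  0.00000000e+00  1.00000000e+00]]
wrist 359.76952732623255 359.76952732623255 322.9536523003831 200.9599924783505 [0.0158354 0.        0.        0.        0.       ] [[ 3.20077060e-01  9.47390262e-01 -1.53879849e-03 -6.23935045e+02]
 [ 9.20965600e-01 -3.10767682e-01  2.35044274e-01 -2.70124432e+01]
 [ 2.22200447e-01 -7.66494606e-02 -9.71983447e-01  3.88883579e+02]
 [ 0.00000000e+00  0.00000000e+00  0.00000000e+00  1.00000000e+00]]
```

View pics/top0.png

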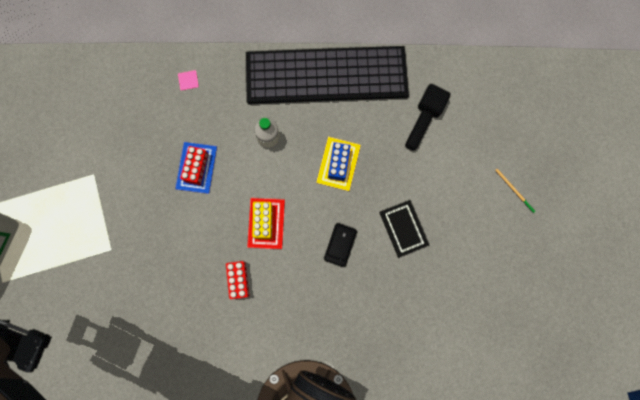

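View pics/scene0.png

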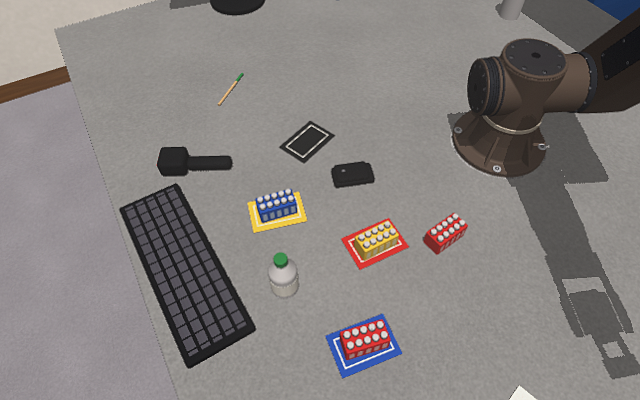

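View pics/wrist0.png

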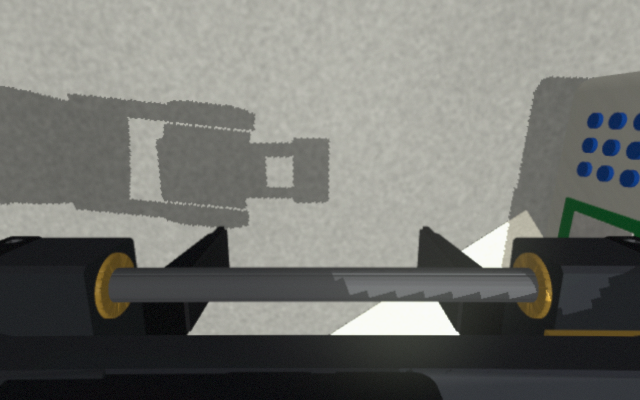

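The red candidates in the top view are the rack at (195,165), standing on the blue mat, and the one at (237,281) on bare bench. The first is farther left in the image, which is +y, the robot's left, so it fits the description. I'll confirm it in a crop and measure everything.

```bash
cat > h.py <<'E'
import numpy as np, cv2
from cell import sensors, vision, job, arm
from scipy.spatial.transform import Rotation as R
def bp(c,uv,z):
    K=np.array([[c["fx"],0,c["cx"]],[0,c["fy"],c["cy"]],[0,0,1]]);V=np.array(c["view"])
    n=cv2.undistortPoints(np.array(uv,float).reshape(-1,1,2),K,np.array(c["distortion"])).reshape(-1,2)
    d=np.c_[n,np.ones(len(n))]@V[:3,:3]; o=-V[:3,:3].T@V[:3,3]
    return o+d*((z-o[2])/d[:,2])[:,None]
def pj(c,P):
    K=np.array([[c["fx"],0,c["cx"]],[0,c["fy"],c["cy"]],[0,0,1]]);V=np.array(c["view"])
    return cv2.projectPoints(np.array(P,float).reshape(-1,1,3),cv2.Rodrigues(V[:3,:3])[0],V[:3,3],K,np.array(c["distortion"]))[0].reshape(-1,2)
def masks(img):
    h=cv2.cvtColor(img,cv2.COLOR_RGB2HSV);H,S,V=h[...,0],h[...,1],h[...,2]
    s=S>130
    return dict(red=s&((H<8)|(H>172))&(V>70),yellow=s&(H>20)&(H<35)&(V>90),blue=s&(H>105)&(H<130)&(V>50),
      black=(V<50), white=(S<60)&(V>150))
def rect(P):
    (cx,cy),(w,hh),a=cv2.minAreaRect(P[:,:2].astype(np.float32))
    if w<hh: w,hh=hh,w;a+=90
    return np.round([cx,cy,w,hh,(a+90)%180-90],1)
def caps(c,box,ztop=57):
    # centroids of white cap blobs inside pixel box
    x0,y0,x1,y1=box
    im=c["color"][y0:y1,x0:x1]; f=8
    im=cv2.resize(im,None,fx=f,fy=f,interpolation=cv2.INTER_CUBIC)
    return im
def model_caps():
    return np.array([[x,y] for x in range(-2,3) for y in (-.5,.5)],float)
E
python3 - <<'E'
from h import *
c=vision.camera("top");img=c["color"]
m=masks(img)
for k,b in dict(blue=(160,130,230,205),yellow=(310,125,370,200),red=(235,185,300,260),black=(372,192,440,265)).items():
    x0,y0,x1,y1=b
    mm=np.zeros_like(m[k]);mm[y0:y1,x0:x1]=m[k][y0:y1,x0:x1]
    v,u=np.nonzero(mm); print(k,len(v),"mat",rect(bp(c,np.c_[u,v],4)))
    if k!="black":
        w=np.zeros_like(mm);w[y0:y1,x0:x1]=m["white"][y0:y1,x0:x1]
cr=img[130:310,160:320]
cv2.imwrite("pics/crop1.png",cv2.resize(cr,None,fx=3.3,fy=3.3,interpolation=cv2.INTER_CUBIC)[:,:,::-1])
E
```

```text
blue 593 mat [614.8 293.7 129.2  89.7  -7.2]
yellow 820 mat [627.4 -82.7 131.6  91.2 -14.1]
red 819 mat [467.3 106.  130.9  90.6  -2.2]
black 1065 mat [ 455.2 -252.9  125.3   86.1   21.7]
```

View pics/crop1.png

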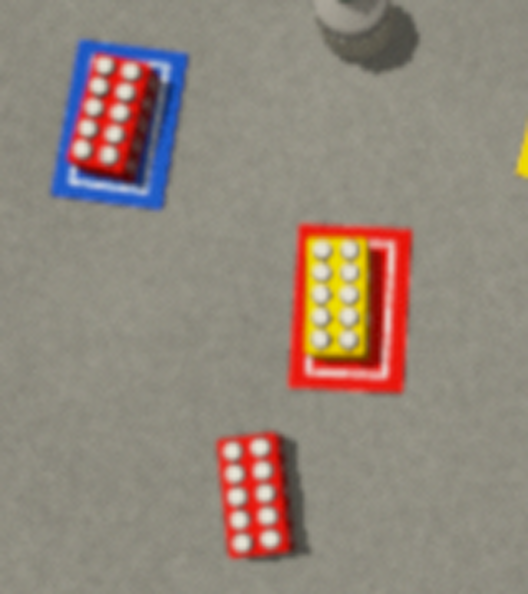

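The crop confirms that the target red rack is on the blue mat, at crop (110,110). The stray one at crop (250,495) is nearer the robot's centre. Next, the rack poses from the caps.

```bash
cat >> h.py <<'E'
def rackpose(c,box,ztop=57,thr=150,dbg=None):
    x0,y0,x1,y1=box;f=8
    im=cv2.resize(c["color"][y0:y1,x0:x1],None,fx=f,fy=f,interpolation=cv2.INTER_CUBIC)
    mn=im.min(2)
    b=(mn>thr).astype(np.uint8)
    n,l,st,ce=cv2.connectedComponentsWithStats(b)
    out=[(ce[i],st[i,4]) for i in range(1,n)]
    if dbg:
        v=im.copy();v[b>0]=(255,0,255);cv2.imwrite(dbg,v[:,:,::-1])
    return [((p[0]+.5)/f-.5+x0,(p[1]+.5)/f-.5+y0,a) for p,a in out]
def fit(c,L,ztop=57):
    P=bp(c,[(u,v) for u,v,a in L],ztop)[:,:2]
    m=P.mean(0);w=np.linalg.svd(P-m)[2][0]
    a=np.degrees(np.arctan2(w[1],w[0]));a=(a+90)%180-90
    q=(P-m)@np.array([[w[0],-w[1]],[w[1],w[0]]])
    return np.round(m,1),round(a,1),np.round(q[np.argsort(q[:,0])],1)
E
python3 - <<'E'
from h import *
c=vision.camera("top")
for k,b in dict(red=(178,143,212,188),blue=(324,138,354,184),yellow=(248,198,278,244)).items():
    L=rackpose(c,b,dbg=f"pics/cap_{k}.png")
    print(k,len(L),[int(a) for _,_,a in L])
    L=[l for l in L if 300<l[2]<1500]
    print(len(L),*fit(c,L))
E
```

```text
red 15 [916, 116, 933, 334, 901, 924, 891, 916, 901, 915, 976, 871, 499, 400, 260]
13 [606.9 291.3] -20.5 [[-48.9  27.2]
 [-40.5   1.8]
 [-37.5 -19.1]
 [-23.8   4.2]
 [-20.8 -16.8]
 [ -7.3   6.9]
 [ -3.9 -13.7]
 [ 10.    9.6]
 [ 13.  -11.5]
 [ 26.4  12. ]
 [ 29.6  -9.2]
 [ 51.2  14.2]
 [ 52.4  -5.5]]
blue 23 [379, 1153, 1082, 14, 140, 54, 1079, 1057, 137, 114, 1098, 1051, 153, 1156, 1054, 246, 1077, 1089, 140, 119, 1, 20, 38]
11 [629.8 -80.4] -1.2 [[-33.1 -17.9]
 [-32.2  -4. ]
 [-29.4  17. ]
 [-15.   -6.2]
 [-11.8  14.6]
 [  2.3  -8.7]
 [  4.6  12.1]
 [ 18.6 -11. ]
 [ 21.8  10. ]
 [ 35.8 -13.3]
 [ 38.5   7.4]]
yellow 17 [1001, 961, 44, 1009, 1017, 1052, 1056, 697, 975, 1075, 1023, 982, 43, 362, 407, 885, 55]
14 [457.5 109.2] 7.0 [[-49.2  -8.9]
 [-46.7  11.9]
 [-32.1 -10.9]
 [-29.5  10.1]
 [-15.4 -13.1]
 [-12.8   7.9]
 [  1.5 -14.9]
 [  3.8   6. ]
 [ 10.8  35.1]
 [ 18.2 -17.1]
 [ 20.8   3.9]
 [ 37.6 -27.2]
 [ 45.2 -10.7]
 [ 47.7  27.7]]
```

Run:
```python
from h import *
c=vision.camera("top")
mats=dict(red=(614.8,293.7,-7.2),blue=(627.4,-82.7,-14.1),yellow=(467.3,106,-2.2))
for k,b in dict(red=(178,143,212,188),blue=(324,138,354,184),yellow=(248,198,278,244)).items():
    L=[l for l in rackpose(c,b) if 840<l[2]<1200]
    if len(L)>10: # drop outliers by median dist
        pass
    print(k,len(L),*fit(c,L),[(round(l[0]),round(l[1])) for l in L])
# outlines: fit white of black mat
v,u=np.nonzero(masks(c["color"])["white"][192:265,372:440]);print("black outline",rect(bp(c,np.c_[u+372,v+192],4)))
# bystanders
m=masks(c["color"])["black"]
for n,b in dict(mouse=(318,215,362,272),scanner=(400,78,455,156)).items():
    v,u=np.nonzero(m[b[1]:b[3],b[0]:b[2]]);print(n,rect(bp(c,np.c_[u+b[0],v+b[1]],15)))
print("bottle",bp(c,[(265,124)],130))
```

```text
red 10 [613.3 292.8] -11.8 [[-34.  -10.5]
 [-33.8  10.6]
 [-17.1 -10.7]
 [-16.9  10.4]
 [ -0.2  10.7]
 [ -0.  -10.3]
 [ 17.  -10.7]
 [ 17.2  10.7]
 [ 33.9 -10.8]
 [ 33.9  10.6]] [(191, 149), (199, 151), (189, 156), (197, 157), (188, 162), (196, 164), (186, 168), (194, 170), (184, 175), (192, 176)]
blue 10 [626.4 -82.1] -9.2 [[-34.5  10.6]
 [-34.3 -10.6]
 [-17.  -10.5]
 [-16.7  10.5]
 [ -0.2  10.4]
 [  0.3 -10.5]
 [ 16.9 -10.5]
 [ 17.1  10.7]
 [ 34.1  10.4]
 [ 34.2 -10.4]] [(337, 145), (345, 146), (336, 152), (344, 153), (335, 158), (343, 159), (334, 164), (342, 166), (333, 171), (341, 172)]
yellow 11 [465.8 113.5] -0.3 [[-39.6  10.2]
 [-39.4 -10.7]
 [-22.3  10.6]
 [-22.2 -10.5]
 [ -5.4 -10.6]
 [ -5.4  10.5]
 [ 11.3  10.8]
 [ 11.6 -10.3]
 [ 28.4  10.8]
 [ 28.5 -10.3]
 [ 54.5  -0.6]] [(257, 205), (265, 205), (257, 212), (265, 212), (257, 219), (265, 219), (257, 225), (265, 225), (256, 232), (265, 232), (260, 243)]
black outline [ 482.9 -255.   170.2  133.1  -21.3]
mouse [410.8 -86.2 101.2  57.5 -18.9]
scanner [ 767.7 -284.5  193.5  137.8  -27.6]
bottle [[692.72612355 101.79346185 130.        ]]
```

```bash
cat >> h.py <<'E'
def togo(x,y,z,ang):
    """rack/mat x-axis angle ang (deg): tool z along width. prints shift left in tool axes (cm) after turn and turn about tool y (deg)"""
    o=sensors.get_obs(); M=R.from_quat(o["ee_rot"]).as_matrix()
    best=None
    for s in (0,180):
        a=np.radians(ang+90+s); zt=np.array([np.cos(a),np.sin(a),0]); yt=np.array([0,0,-1.]); T=np.c_[np.cross(yt,zt),yt,zt]
        rv=np.degrees(R.from_matrix(M.T@T).as_rotvec())
        if best is None or np.linalg.norm(rv)<np.linalg.norm(best[0]): best=(rv,T)
    rv,T=best; d=np.array([x,y,z])-o["tcp_pos"]
    print("t",round(o["time_s"],2),"tcp",np.round(o["tcp_pos"],1),"j6 %.2f"%o["joint_positions"][5],"w %.3f"%o["width"],"F",np.round(o["wrist_force"],1))
    print("turn deg",np.round(rv,2)," shift now-axes cm",np.round(M.T@d/10,2)," after-turn cm",np.round(T.T@d/10,2))
E
python3 - <<'E'
from h import *
o=sensors.get_obs();print(np.round(R.from_quat(o["ee_rot"]).as_matrix(),3))
togo(613.3,292.8,180,-11.8)
E
```

```text
[[ 0.947 -0.     0.32 ]
 [-0.32  -0.     0.947]
 [-0.    -1.    -0.   ]]
t 0.3 tcp [200.  592.1 292. ] j6 -0.11 w 1.000 F [-0.1  0.2 -0.3]
turn deg [ 0.02 -6.87 -0.  ]  shift now-axes cm [ 48.74  11.21 -15.12]  after-turn cm [ 46.58  11.2  -20.84]
```

Request:
servo_tool:
  targets:
    - [3.6,0.5,-1.6,0,-6.8,0,9.5]
    - [3.7,0.8,-1.6,0,0,0,9.5]
    - [3.7,0.8,-1.6,0,0,0,9.5]
    - [3.7,0.8,-1.6,0,0,0,9.5]
    - [3.7,0.8,-1.6,0,0,0,9.5]

```text
time_s: 0.72
tcp_pos: [359.7, 473.4, 255.2]
ee_rot: [-0.702, 0.068, -0.069, 0.705]
wrist_force: [0.8, 0.8, -0.4]
width: 0.998
```

```bash
python3 -c "
from h import *
togo(613.3,292.8,180,-11.8)"
```

```text
t 0.72 tcp [359.7 473.4 255.2] j6 -0.57 w 0.998 F [ 0.8  0.8 -0.4]
turn deg [-0.24  0.72  0.01]  shift now-axes cm [ 28.35   7.47 -12.88]  after-turn cm [ 28.52   7.52 -12.49]
```

Tracking is close to what I command, so I'll continue.

Request:
servo_tool:
  targets:
    - [3.6,0.9,-1.6,0,0.6,0,9.5]
    - [3.6,0.9,-1.6,0,0,0,9.5]
    - [3.6,0.9,-1.6,0,0,0,9.5]
    - [3.6,0.9,-1.6,0,0,0,9.5]
    - [3.6,0.9,-1.6,0,0,0,9.5]

```text
time_s: 1.13
tcp_pos: [524.7, 354.1, 209.2]
ee_rot: [-0.702, 0.071, -0.073, 0.705]
wrist_force: [0.4, 1.2, -0.1]
width: 1.002
```

Request:
servo_tool:
  targets:
    - [3.6,0.9,-1.6,0,0,0,9.5]
    - [3.6,0.9,-1.6,0,0,0,9.5]
    - [0,0,0,0,0,0,9.5]
    - [0,0,0,0,0,0,9.5]

```text
time_s: 1.47
tcp_pos: [595.8, 300.4, 187.7]
ee_rot: [-0.702, 0.074, -0.075, 0.705]
wrist_force: [0.5, 0.6, -0.7]
width: 1.0
```

```bash
python3 -c "
from h import *
togo(613.3,292.8,180,-11.8)
c=vision.camera('wrist');cv2.imwrite('pics/w1.png',c['color'][:,:,::-1])
print(pj(c,[[613.3,292.8,57]]))"
```

```text
t 1.47 tcp [595.8 300.4 187.7] j6 -1.00 w 1.000 F [ 0.5  0.6 -0.7]
turn deg [-0.23 -0.29  0.02]  shift now-axes cm [ 1.87  0.77 -0.38]  after-turn cm [ 1.87  0.77 -0.39]
[[317.35784301 245.56866379]]
```

View pics/w1.png

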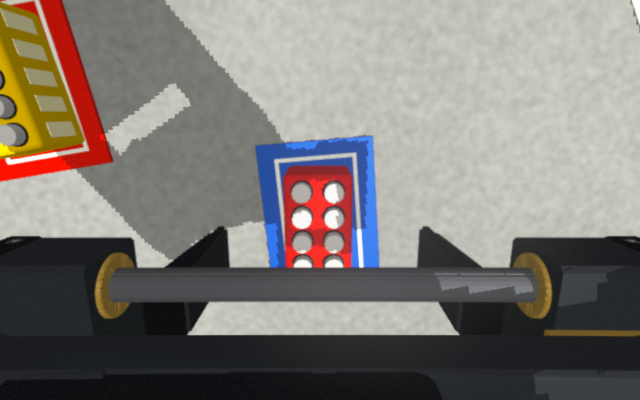

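The wrist view shows the red rack's caps centred at about (318,243), against a prediction of (317,246), and squared with the jaws. Descending.

Request:
servo_tool:
  targets:
    - [1.5,0,-0.3,0,-0.3,0,9.5]
    - [0.4,2.0,-0.1,0,0,0,9.5]
    - [0,3.0,0,0,0,0,9.5]
    - [0,2.5,0,0,0,0,9.5]
    - [0,1.0,0,0,0,0,9.5]

```text
time_s: 1.93
tcp_pos: [612.1, 297.6, 105.6]
ee_rot: [-0.701, 0.068, -0.074, 0.706]
wrist_force: [-0.4, -0.2, -0.8]
width: 0.998
```

```bash
python3 -c "
from h import *
togo(613.3,292.8,89,-11.8)"
```

```text
t 1.93 tcp [612.1 297.6 105.6] j6 -1.02 w 0.998 F [-0.4 -0.2 -0.8]
turn deg [-0.49  0.33  0.42]  shift now-axes cm [ 0.2   1.65 -0.47]  after-turn cm [ 0.22  1.66 -0.45]
```

Request:
servo_tool:
  targets:
    - [0.2,1.0,-0.5,-0.5,0.3,0.4,9.5]
    - [0,0.6,0,0,0,0,9.5]
    - [0,0,0,0,0,0,9.5]

```text
time_s: 2.18
tcp_pos: [611.2, 294.2, 88.1]
ee_rot: [0.704, -0.072, 0.071, -0.703]
wrist_force: [-0.1, 0.6, -0.4]
width: 1.0
```

```bash
python3 -c "
from h import *
togo(613.3,292.8,89,-11.8)"
```

```text
t 2.18 tcp [611.2 294.2  88.1] j6 -1.02 w 1.000 F [-0.1  0.6 -0.4]
turn deg [ 0.12  0.2  -0.13]  shift now-axes cm [ 0.24 -0.09 -0.1 ]  after-turn cm [ 0.24 -0.09 -0.1 ]
```

Request:
servo_tool:
  targets:
    - [0.2,-0.1,-0.1,0,0.2,0,7.0]
    - [0,0,0,0,0,0,3.5]
    - [0,0,0,0,0,0,3.5]
    - [0,0,0,0,0,0,3.5]
    - [0,0,0,0,0,0,3.5]

```text
time_s: 2.6
tcp_pos: [614.1, 293.6, 93.4]
ee_rot: [-0.703, 0.072, -0.073, 0.704]
wrist_force: [-0.3, 0.6, -0.4]
width: 0.707
```

Request:
servo_tool:
  targets:
    - [0,0,0,0,0,0,3.5]
    - [0,0,0,0,0,0,3.5]
    - [0,0,0,0,0,0,3.5]

```text
time_s: 2.85
tcp_pos: [614.4, 293.7, 94.5]
ee_rot: [-0.703, 0.071, -0.074, 0.704]
wrist_force: [0.1, 0.4, 0.4]
width: 0.498
```

```bash
python3 -c "
from h import *
togo(613.3,292.8,89,-11.8)"
```

```text
t 2.85 tcp [614.4 293.7  94.5] j6 -1.02 w 0.498 F [0.1 0.4 0.4]
turn deg [-0.09  0.    0.21]  shift now-axes cm [-0.09  0.54 -0.11]  after-turn cm [-0.09  0.55 -0.11]
```

Request:
servo_tool:
  targets:
    - [0,0.5,-0.1,0,0,0,4.9]
    - [0,0.1,0,0,0,0,3.5]
    - [0,0.1,0,0,0,0,3.5]
    - [0,0.1,0,0,0,0,3.5]

```text
time_s: 3.18
tcp_pos: [614.3, 292.8, 88.4]
ee_rot: [-0.703, 0.071, -0.074, 0.704]
wrist_force: [-4.6, -1.4, 12.4]
width: 0.484
```

```bash
python3 -c "
from h import *
togo(613.3,292.8,89,-11.8)"
```

```text
t 3.18 tcp [614.3 292.8  88.4] j6 -1.02 w 0.484 F [-4.6 -1.4 12.4]
turn deg [-0.12  0.01  0.26]  shift now-axes cm [-0.1  -0.06 -0.02]  after-turn cm [-0.1  -0.06 -0.02]
```

Request:
servo_tool:
  targets:
    - [0,-1.5,0,0,0,0,3.5]
    - [0,-3,0,0,0,0,3.5]
    - [0,-3,0,0,0,0,3.5]
    - [0,-3,0,0,0,0,3.5]

```text
time_s: 3.52
tcp_pos: [611.3, 291.5, 188.2]
ee_rot: [0.705, -0.076, 0.07, -0.702]
wrist_force: [0.4, -0.3, -1.8]
width: 0.486
```

```bash
python3 -c "
from h import *
togo(455.2,-252.9,190,21.7)"
```

```text
t 3.52 tcp [611.3 291.5 188.2] j6 -1.02 w 0.486 F [ 0.4 -0.3 -1.8]
turn deg [  0.2  -33.5   -0.57]  shift now-axes cm [ -4.15   0.2  -56.48]  after-turn cm [-34.63  -0.18 -44.81]
```

Request:
servo_tool:
  targets:
    - [-0.1,-0.2,-1.5,0,0,-0.5,3.5]
    - [-0.2,0,-3,0,0,0,3.5]
    - [-0.3,0,-3.8,0,0,0,3.5]
    - [-0.3,0,-3.8,0,0,0,3.5]
    - [-0.3,0,-3.8,0,0,0,3.5]

```text
time_s: 3.93
tcp_pos: [567.7, 140.3, 196.3]
ee_rot: [0.704, -0.066, 0.074, -0.703]
wrist_force: [1.6, -0.3, -1.2]
width: 0.481
```

Request:
servo_tool:
  targets:
    - [-0.3,0,-3.8,0,0,0,3.5]
    - [-0.3,0,-3.8,0,0,0,3.5]
    - [-0.3,0,-3.8,0,0,0,3.5]
    - [-0.3,0,-3.8,0,0,0,3.5]
    - [-0.3,0,-3.8,0,0,0,3.5]

```text
time_s: 4.35
tcp_pos: [511.0, -50.5, 194.9]
ee_rot: [0.704, -0.066, 0.072, -0.703]
wrist_force: [1.2, 0.0, -2.1]
width: 0.485
```

```bash
python3 -c "
from h import *
togo(455.2,-252.9,190,21.7)"
```

```text
t 4.35 tcp [511.  -50.5 194.9] j6 -1.60 w 0.485 F [ 1.2  0.  -2.1]
turn deg [  0.14 -32.9    0.5 ]  shift now-axes cm [ -1.55   0.47 -20.94]  after-turn cm [-12.67   0.49 -16.74]
```

Request:
servo_tool:
  targets:
    - [-0.3,0,-3.8,0,0,0,3.5]
    - [-0.3,0,-3.8,0,0,0,3.5]
    - [-0.3,0,-3.8,0,0,0,3.5]
    - [-0.3,0,-3.2,0,-3,0,3.5]
    - [-0.3,0,-2.4,0,-5,0.5,3.5]

```text
time_s: 4.77
tcp_pos: [459.3, -224.1, 193.7]
ee_rot: [0.707, -0.02, 0.019, -0.707]
wrist_force: [-0.4, 0.2, -2.0]
width: 0.484
```

Request:
servo_tool:
  targets:
    - [0,0,-1.0,0,-6,0,3.5]
    - [0,0,0,0,-4,0,3.5]
    - [0,0,0,0,-1.5,0,3.5]

```text
time_s: 5.02
tcp_pos: [456.4, -240.4, 192.8]
ee_rot: [-0.705, -0.052, 0.054, 0.705]
wrist_force: [1.0, -0.5, -2.3]
width: 0.481
```

```bash
python3 -c "
from h import *
togo(455.2,-252.9,190,8.7)"
```

```text
t 5.02 tcp [ 456.4 -240.4  192.8] j6 -2.33 w 0.481 F [ 1.  -0.5 -2.3]
turn deg [-0.02 -0.04 -0.15]  shift now-axes cm [-0.31  0.28 -1.22]  after-turn cm [-0.31  0.28 -1.22]
```

Request:
servo_tool:
  targets:
    - [-0.3,1.0,-0.8,0,0,0,3.5]
    - [0,2.5,-0.4,0,0,0,3.5]
    - [0,2.5,0,0,0,0,3.5]
    - [0,1.8,0,0,0,0,3.5]
    - [0,0.8,0,0,0,0,3.5]

```text
time_s: 5.43
tcp_pos: [454.8, -256.0, 102.8]
ee_rot: [0.706, 0.052, -0.052, -0.704]
wrist_force: [-0.3, 0.4, -1.3]
width: 0.48
```

```bash
python3 -c "
from h import *
togo(455.2,-252.9,88.5,8.7)"
```

```text
t 5.43 tcp [ 454.8 -256.   102.8] j6 -2.35 w 0.480 F [-0.3  0.4 -1.3]
turn deg [ 0.18 -0.25  0.04]  shift now-axes cm [0.08 1.42 0.3 ]  after-turn cm [0.08 1.43 0.3 ]
```

Request:
servo_tool:
  targets:
    - [0,0.8,0.2,0,0,0,3.5]
    - [0,0.4,0.1,0,0,0,3.5]
    - [0,0.2,0,0,0,0,3.5]

```text
time_s: 5.68
tcp_pos: [454.0, -253.1, 87.1]
ee_rot: [0.706, 0.051, -0.052, -0.705]
wrist_force: [-4.5, 5.4, 40.9]
width: 0.482
```

```bash
python3 -c "
from h import *
togo(455.2,-252.9,88.5,8.7)"
```

```text
t 5.68 tcp [ 454.  -253.1   87.1] j6 -2.35 w 0.482 F [-4.5  5.4 40.9]
turn deg [ 0.1  -0.36 -0.04]  shift now-axes cm [ 0.12 -0.14  0.  ]  after-turn cm [ 0.12 -0.14  0.  ]
```

Request:
servo_tool:
  targets:
    - [0,-0.1,0,0,0,0,3.5]
    - [0,0,0,0,0,0,7.5]
    - [0,0,0,0,0,0,7.5]
    - [0,0,0,0,0,0,7.5]
    - [0,0,0,0,0,0,7.5]

```text
time_s: 6.1
tcp_pos: [455.1, -253.2, 90.3]
ee_rot: [0.707, 0.052, -0.05, -0.704]
wrist_force: [0.1, -0.0, 0.1]
width: 0.705
```

Request:
servo_tool:
  targets:
    - [0,-1,0,0,0,0,9.5]
    - [0,-2.5,0,0,0,0,9.5]
    - [0,-3.5,0,0,0,0,9.5]
    - [0,-2.5,0,0,0,0,9.5]

```text
time_s: 6.43
tcp_pos: [453.4, -251.8, 185.5]
ee_rot: [-0.705, -0.05, 0.053, 0.706]
wrist_force: [0.6, -0.2, 1.0]
width: 0.976
```

Run:
```python
from h import *
togo(626.4,-82.1,180,-9.2)
c=vision.camera("top");cv2.imwrite("pics/t2.png",c["color"][:,:,::-1])
L=[l for l in rackpose(c,(385,205,420,250)) if 840<l[2]<1200];print(len(L))
L=[l for l in rackpose(c,(324,138,354,184)) if 840<l[2]<1200];print(len(L),*fit(c,L)[:2])
```

```text
t 6.43 tcp [ 453.4 -251.8  185.5] j6 -2.35 w 0.976 F [ 0.6 -0.2  1. ]
turn deg [-0.07 17.52 -0.28]  shift now-axes cm [19.58  0.49 14.29]  after-turn cm [14.36  0.55 19.52]
0Traceback (most recent call last):
  File "<stdin>", line 5, in <module>
  File "h.py", line 40, in fit
    P=bp(c,[(u,v) for u,v,a in L],ztop)[:,:2]
      ~~^^^^^^^^^^^^^^^^^^^^^^^^^^^^^^^
  File "h.py", line 6, in bp
    n=cv2.undistortPoints(np.array(uv,float).reshape(-1,1,2),K,np.array(c["distortion"])).reshape(-1,2)
      ~~~~~~~~~~~~~~~~~~~^^^^^^^^^^^^^^^^^^^^^^^^^^^^^^^^^^^^^^^^^^^^^^^^^^^^^^^^^^^^^^^^
cv2.error: OpenCV(4.12.0) /io/opencv/modules/calib3d/src/undistort.dispatch.cpp:347: error: (-215:Assertion failed) CV_IS_MAT(_src) && CV_IS_MAT(_dst) && (_src->rows == 1 || _src->cols == 1) && (_dst->rows == 1 || _dst->cols == 1) && _src->cols + _src->rows - 1 == _dst->rows + _dst->cols - 1 && (CV_MAT_TYPE(_src->type) == CV_32FC2 || CV_MAT_TYPE(_src->type) == CV_64FC2) && (CV_MAT_TYPE(_dst->type) == CV_32FC2 || CV_MAT_TYPE(_dst->type) == CV_64FC2) in function 'cvUndistortPointsInternal'
```

View pics/t2.png

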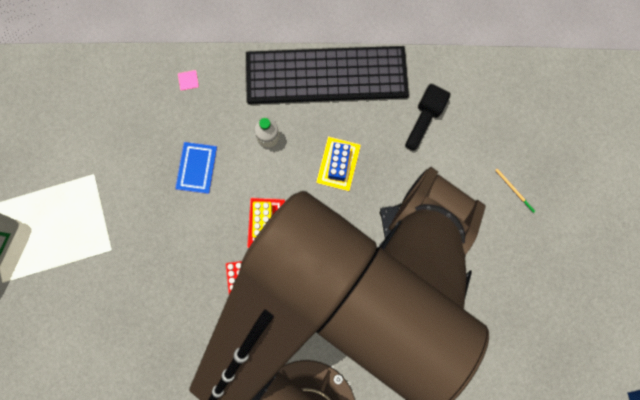

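The arm hides the black mat in this view. The blue mat is now empty at (196,167), and the blue rack hasn't moved. On to the blue rack.

Request:
servo_tool:
  targets:
    - [1.0,0,1.0,0,6,0,9.5]
    - [1.8,0,2.4,0,6,0,9.5]
    - [2.2,0,3.0,0,5,0,9.5]
    - [2.2,0,3.0,0,0.5,0,9.5]
    - [2.2,0,3.0,0,0,0,9.5]

```text
time_s: 6.9
tcp_pos: [557.8, -136.9, 196.6]
ee_rot: [0.706, -0.062, 0.068, -0.702]
wrist_force: [1.0, -0.7, -0.2]
width: 0.994
```

Run:
```python
from h import *
togo(626.4,-82.1,180,-9.2)
c=vision.camera("top")
L=[l for l in rackpose(c,(324,138,354,184)) if 840<l[2]<1200];print(len(L),*fit(c,L)[:2])
v,u=np.nonzero(masks(c["color"])["blue"][130:205,160:230]);print("mat blue",rect(bp(c,np.c_[u+160,v+130],4)))
L=[l for l in rackpose(c,(388,205,420,250)) if 640<l[2]<1300]
print(len(L),[l for l in L]);
```

```text
t 6.9 tcp [ 557.8 -136.9  196.6] j6 -1.74 w 0.994 F [ 1.  -0.7 -0.2]
turn deg [ 0.34 -1.34  0.46]  shift now-axes cm [5.73 1.67 6.65]  after-turn cm [5.9  1.66 6.51]
1 [672.3 -44.5] 0.0
mat blue [614.8 293.8 128.7  89.4  -7.4]
0 []
```

Request:
servo_tool:
  targets:
    - [2.4,0.4,2.7,0.3,-1.3,0.4,9.5]
    - [2.2,0.5,2.4,0,0,0,9.5]
    - [1.1,0.3,1.2,0,0,0,9.5]
    - [0.2,0,0.2,0,0,0,9.5]

```text
time_s: 7.28
tcp_pos: [633.6, -74.2, 187.0]
ee_rot: [0.705, -0.052, 0.056, -0.705]
wrist_force: [0.1, 0.4, 0.6]
width: 0.999
```

Run:
```python
from h import *
togo(626.4,-82.1,180,-9.2)
c=vision.camera('wrist');cv2.imwrite('pics/w2.png',c['color'][:,:,::-1])
print(pj(c,[[626.4,-82.1,57]]))
```

```text
t 7.28 tcp [633.6 -74.2 187. ] j6 -1.64 w 0.999 F [0.1 0.4 0.6]
turn deg [-0.    0.38  0.33]  shift now-axes cm [-0.59  0.69 -0.89]  after-turn cm [-0.58  0.7  -0.9 ]
[[309.90882614 208.55496566]]
```

View pics/w2.png

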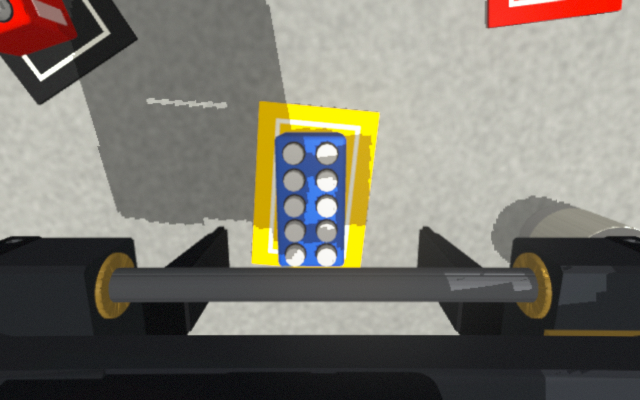

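The wrist view has the blue caps' centre at (310,206), against a prediction of (310,209). The red rack stands on the black mat at top left. Descending.

Request:
servo_tool:
  targets:
    - [-0.6,0.5,-0.8,0,0.4,0.3,9.5]
    - [0,2.5,0,0,0,0,9.5]
    - [0,3.0,0,0,0,0,9.5]
    - [0,2.2,0,0,0,0,9.5]
    - [0,0.5,0,0,0,0,9.5]

```text
time_s: 7.75
tcp_pos: [620.9, -87.3, 100.8]
ee_rot: [0.705, -0.057, 0.059, -0.704]
wrist_force: [-0.1, 1.4, 0.6]
width: 0.995
```

```bash
python3 -c "
from h import *
togo(626.4,-82.1,88.5,-9.2)"
```

```text
t 7.75 tcp [620.9 -87.3 100.8] j6 -1.65 w 0.995 F [-0.1  1.4  0.6]
turn deg [ 0.06 -0.25  0.18]  shift now-axes cm [0.45 1.23 0.61]  after-turn cm [0.46 1.23 0.61]
```

Request:
servo_tool:
  targets:
    - [0.4,0.6,0.5,0,-0.2,0,9.5]
    - [0,0.5,0,0,0,0,9.5]
    - [0,0.1,0,0,0,0,8]
    - [0,0,0,0,0,0,7]

```text
time_s: 8.08
tcp_pos: [624.0, -86.1, 89.4]
ee_rot: [0.705, -0.058, 0.059, -0.704]
wrist_force: [-0.4, 0.5, 0.5]
width: 0.906
```

```bash
python3 -c "
from h import *
togo(626.4,-82.1,88.5,-9.2)"
```

```text
t 8.08 tcp [624.  -86.1  89.4] j6 -1.65 w 0.906 F [-0.4  0.5  0.5]
turn deg [ 0.07 -0.27  0.09]  shift now-axes cm [0.17 0.09 0.44]  after-turn cm [0.18 0.09 0.43]
```

Request:
servo_tool:
  targets:
    - [0.2,0.1,0.4,0,-0.3,0,6]
    - [0,0.1,0.1,0,0,0,5.5]
    - [0,0.1,0.1,0,0,0,5.2]
    - [0,0.1,0,0,0,0,5.2]

```text
time_s: 8.42
tcp_pos: [628.2, -80.2, 88.2]
ee_rot: [0.706, -0.054, 0.058, -0.704]
wrist_force: [-0.7, -0.1, -0.4]
width: 0.636
```

```bash
python3 -c "
from h import *
togo(626.4,-82.1,88.5,-9.2)"
```

```text
t 8.42 tcp [628.2 -80.2  88.2] j6 -1.64 w 0.636 F [-0.7 -0.1 -0.4]
turn deg [0.09 0.08 0.35]  shift now-axes cm [-0.15 -0.03 -0.22]  after-turn cm [-0.15 -0.03 -0.22]
```

Request:
servo_tool:
  targets:
    - [-0.1,0,-0.2,0,0,0.2,5.0]
    - [0,0.1,0,0,0,0,4.0]
    - [0,0.1,0,0,0,0,3.5]
    - [0,0.1,0,0,0,0,3.5]
    - [0,0.1,0,0,0,0,3.5]

```text
time_s: 8.83
tcp_pos: [627.0, -81.7, 87.1]
ee_rot: [0.706, -0.055, 0.057, -0.704]
wrist_force: [-3.7, 1.4, 12.2]
width: 0.485
```

```bash
python3 -c "
from h import *
togo(626.4,-82.1,88.5,-9.2)"
```

```text
t 8.83 tcp [627.  -81.7  87.1] j6 -1.64 w 0.485 F [-3.7  1.4 12.2]
turn deg [0.09 0.12 0.22]  shift now-axes cm [-0.05 -0.14 -0.05]  after-turn cm [-0.05 -0.14 -0.05]
```

Request:
servo_tool:
  targets:
    - [0,-1.5,0,0,0,0,3.5]
    - [0,-3,0,0,0,0,3.5]
    - [-0.5,-3.8,0,0,0,0,3.5]
    - [-1.5,-3.8,1,0,0,0,3.5]
    - [-2,-3,2,0,0,0,3.5]

```text
time_s: 9.25
tcp_pos: [590.5, -47.6, 235.1]
ee_rot: [0.705, -0.061, 0.054, -0.705]
wrist_force: [0.1, -0.1, -1.2]
width: 0.481
```

```bash
python3 -c "
from h import *
togo(580,100,240,-7.3)"
```

```text
t 9.25 tcp [590.5 -47.6 235.1] j6 -1.60 w 0.481 F [ 0.1 -0.1 -1.2]
turn deg [ 0.04 -1.99 -0.57]  shift now-axes cm [-3.42 -0.46 14.4 ]  after-turn cm [-2.91 -0.49 14.51]
```

Request:
servo_tool:
  targets:
    - [-1,-0.4,3.4,0,-1.8,-0.5,3.5]
    - [-0.6,0,3.8,0,0,0,3.5]
    - [-0.6,0,3.8,0,0,0,3.5]
    - [-0.4,0,3.8,0,0,0,3.5]
    - [-0.2,0,3.8,0,0,0,3.5]

```text
time_s: 9.67
tcp_pos: [585.8, 143.3, 247.6]
ee_rot: [0.706, -0.045, 0.052, -0.705]
wrist_force: [1.7, -0.2, -2.3]
width: 0.481
```

```bash
python3 -c "
from h import *
togo(614.8,293.7,200,-7.3)"
```

```text
t 9.67 tcp [585.8 143.3 247.6] j6 -1.30 w 0.481 F [ 1.7 -0.2 -2.3]
turn deg [ 0.05 -0.56  0.54]  shift now-axes cm [ 0.77  4.76 15.3 ]  after-turn cm [ 0.96  4.76 15.28]
```

Request:
servo_tool:
  targets:
    - [0.2,0.4,3.7,0,-0.5,0.5,3.5]
    - [0.2,0.6,3.7,0,0,0,3.5]
    - [0.2,1,3.5,0,0,0,3.5]
    - [0.2,1,2.5,0,0,0,3.5]
    - [0.1,1,1,0,0,0,3.5]

```text
time_s: 10.08
tcp_pos: [612.3, 297.3, 207.5]
ee_rot: [-0.705, 0.043, -0.045, 0.706]
wrist_force: [0.1, -0.7, -2.0]
width: 0.481
```

```bash
python3 -c "
from h import *
togo(614.8,293.7,88,-7.3)"
```

```text
t 10.08 tcp [612.3 297.3 207.5] j6 -1.09 w 0.481 F [ 0.1 -0.7 -2. ]
turn deg [-0.05  0.18  0.15]  shift now-axes cm [ 0.26 11.95 -0.34]  after-turn cm [ 0.29 11.95 -0.32]
```

Request:
servo_tool:
  targets:
    - [0.2,1,-0.4,0,0.2,0.1,3.5]
    - [0,2.5,-0.1,0,0,0,3.5]
    - [0,3,0,0,0,0,3.5]
    - [0,2.5,0,0,0,0,3.5]
    - [0,0.8,0,0,0,0,3.5]

```text
time_s: 10.5
tcp_pos: [612.9, 291.0, 103.3]
ee_rot: [0.706, -0.044, 0.044, -0.706]
wrist_force: [-0.3, 0.1, -1.8]
width: 0.483
```

```bash
python3 -c "
from h import *
togo(614.8,293.7,88,-7.3)"
```

```text
t 10.5 tcp [612.9 291.  103.3] j6 -1.10 w 0.483 F [-0.3  0.1 -1.8]
turn deg [ 0.02  0.12 -0.02]  shift now-axes cm [0.15 1.53 0.29]  after-turn cm [0.15 1.53 0.29]
```

Request:
servo_tool:
  targets:
    - [0.2,0.6,0.2,0,0.1,0,3.5]
    - [0.1,0.3,0.1,0,0,0,3.5]
    - [0,0.1,0,0,0,0,3.5]

```text
time_s: 10.75
tcp_pos: [616.6, 290.8, 91.3]
ee_rot: [0.706, -0.047, 0.045, -0.705]
wrist_force: [-0.3, 0.7, -2.0]
width: 0.486
```

```bash
python3 -c "
from h import *
togo(614.8,293.7,88,-7.3)"
```

```text
t 10.75 tcp [616.6 290.8  91.3] j6 -1.10 w 0.486 F [-0.3  0.7 -2. ]
turn deg [ 0.13 -0.14 -0.22]  shift now-axes cm [-0.21  0.33  0.26]  after-turn cm [-0.21  0.33  0.26]
```

Request:
servo_tool:
  targets:
    - [-0.1,0.2,0.3,0,0,0,3.5]
    - [0,0.1,0,0,0,0,3.5]
    - [0,0.1,0,0,0,0,3.5]

```text
time_s: 11.0
tcp_pos: [617.3, 293.9, 90.0]
ee_rot: [0.706, -0.046, 0.046, -0.705]
wrist_force: [-1.0, -0.0, -2.0]
width: 0.48
```

```bash
python3 -c "
from h import *
togo(614.8,293.7,88,-7.3)"
```

```text
t 11.0 tcp [617.3 293.9  90. ] j6 -1.09 w 0.480 F [-1. -0. -2.]
turn deg [ 0.02 -0.19 -0.  ]  shift now-axes cm [-0.24  0.2  -0.06]  after-turn cm [-0.24  0.2  -0.05]
```

Request:
servo_tool:
  targets:
    - [-0.2,0.2,0,0,0,0,3.5]
    - [-0.1,0.2,0,0,0,0,3.5]
    - [0,0.2,0,0,0,0,3.5]

```text
time_s: 11.25
tcp_pos: [614.6, 294.8, 87.0]
ee_rot: [-0.705, 0.045, -0.047, 0.706]
wrist_force: [-9.6, -4.6, 28.1]
width: 0.481
```

```bash
python3 -c "
from h import *
togo(614.8,293.7,88,-7.3)"
```

```text
t 11.25 tcp [614.6 294.8  87. ] j6 -1.09 w 0.481 F [-9.6 -4.6 28.1]
turn deg [-0.05 -0.14  0.18]  shift now-axes cm [ 0.04 -0.1  -0.11]  after-turn cm [ 0.04 -0.1  -0.11]
```

In contact and within about 1 mm, so I'll release.

Request:
servo_tool:
  targets:
    - [0,-0.1,0,0,0,0,3.5]
    - [0,0,0,0,0,0,7.5]
    - [0,0,0,0,0,0,7.5]
    - [0,0,0,0,0,0,7.5]
    - [0,0,0,0,0,0,7.5]

```text
time_s: 11.67
tcp_pos: [614.7, 295.3, 89.8]
ee_rot: [-0.705, 0.044, -0.048, 0.706]
wrist_force: [0.1, -0.1, -0.3]
width: 0.705
```

Request:
servo_tool:
  targets:
    - [0,-1,0,0,0,0,9.5]
    - [0,-2.5,0,0,0,0,9.5]
    - [0,-3.5,0,0,0,0,9.5]
    - [0,-2.5,0,0,0,0,9.5]

```text
time_s: 12.0
tcp_pos: [612.4, 294.5, 182.9]
ee_rot: [0.707, -0.047, 0.044, -0.705]
wrist_force: [0.7, 0.2, 0.6]
width: 0.971
```

Run:
```python
from h import *
togo(460.3,113.5,180,-0.4)
c=vision.camera('wrist');cv2.imwrite('pics/w3.png',c['color'][:,:,::-1])
print(pj(c,[[614.8,293.7,57]]))
```

```text
t 12.0 tcp [612.4 294.5 182.9] j6 -1.09 w 0.971 F [0.7 0.2 0.6]
turn deg [ 0.15 -7.02 -0.25]  shift now-axes cm [-12.75   0.4  -19.91]  after-turn cm [-15.09   0.29 -18.2 ]
[[323.77667167 224.8795505 ]]
```

View pics/w3.png

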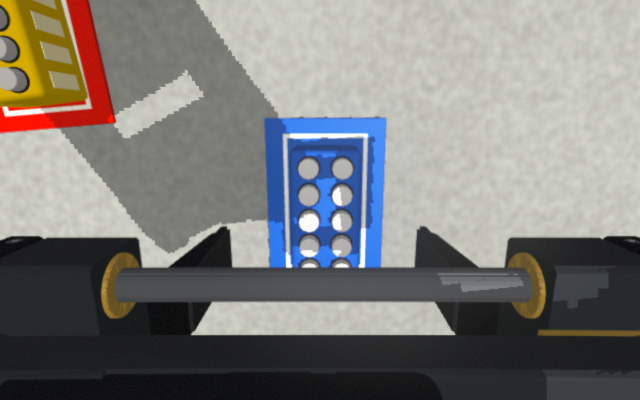

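The blue rack sits centred and squared inside its outline, with its caps' centre at (326,221) against an expected (324,225). Next, the yellow rack.

Request:
servo_tool:
  targets:
    - [-1.5,0,-2,0,-6.8,0,9.5]
    - [-3,0,-3.5,0,0,0,9.5]
    - [-3,0,-3.6,0,0,0,9.5]
    - [-3,0,-3.6,0,0,0,9.5]
    - [-2.5,0,-3,0,0,0,9.5]

```text
time_s: 12.47
tcp_pos: [487.0, 150.0, 191.4]
ee_rot: [-0.706, -0.005, -0.005, 0.709]
wrist_force: [0.6, -0.6, -0.2]
width: 1.0
```

```bash
python3 -c "
from h import *
togo(460.3,113.5,180,-0.4)"
```

```text
t 12.47 tcp [487.  150.  191.4] j6 -1.40 w 1.000 F [ 0.6 -0.6 -0.2]
turn deg [-0.25  0.41  0.85]  shift now-axes cm [-2.69  1.08 -3.65]  after-turn cm [-2.64  1.14 -3.67]
```

Request:
servo_tool:
  targets:
    - [-1.4,0.5,-2,0,0.4,0.5,9.5]
    - [-0.6,0.3,-1,0,0,0.3,9.5]
    - [-0.1,0,-0.1,0,0,0,9.5]

```text
time_s: 12.72
tcp_pos: [460.0, 114.1, 184.9]
ee_rot: [-0.706, 0.004, -0.003, 0.709]
wrist_force: [0.6, 1.0, 0.0]
width: 0.996
```

Run:
```python
from h import *
togo(460.3,113.5,180,-0.4)
c=vision.camera('wrist');cv2.imwrite('pics/w4.png',c['color'][:,:,::-1])
print(pj(c,[[460.3,113.5,57]]))
```

```text
t 12.72 tcp [460.  114.1 184.9] j6 -1.46 w 0.996 F [0.6 1.  0. ]
turn deg [-0.24 -0.16 -0.01]  shift now-axes cm [ 0.03  0.49 -0.06]  after-turn cm [ 0.03  0.49 -0.06]
[[322.28130745 220.13491858]]
```

View pics/w4.png

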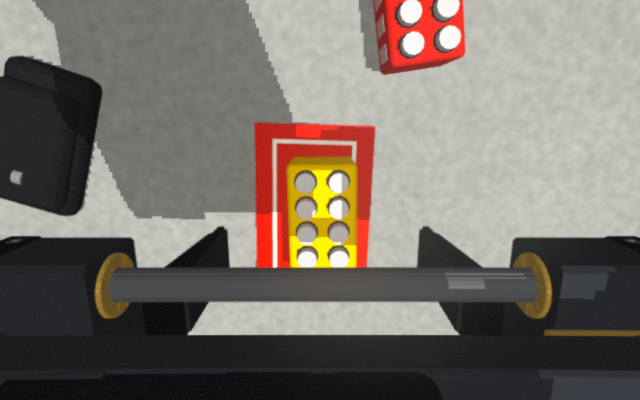

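The wrist view shows the yellow caps' third row at (322,233), against a prediction of (322,220). I dropped the stray point with the wrong sign. The rack's x is about 470.5, not 460.3. Correcting that and descending.

Request:
servo_tool:
  targets:
    - [0.9,0.5,0,0,-0.1,0,9.5]
    - [0.1,2.5,0,0,0,0,9.5]
    - [0,3.0,0,0,0,0,9.5]
    - [0,2.2,0,0,0,0,9.5]
    - [0,0.5,0,0,0,0,8]

```text
time_s: 13.18
tcp_pos: [479.7, 118.5, 97.4]
ee_rot: [-0.705, -0.003, -0.007, 0.709]
wrist_force: [-0.3, 0.2, -0.3]
width: 0.97
```

```bash
python3 -c "
from h import *
togo(470.5,113.5,88.,-0.4)"
```

```text
t 13.18 tcp [479.7 118.5  97.4] j6 -1.47 w 0.970 F [-0.3  0.2 -0.3]
turn deg [-0.34  0.08  0.86]  shift now-axes cm [-0.93  0.92 -0.51]  after-turn cm [-0.92  0.94 -0.51]
```

Request:
servo_tool:
  targets:
    - [-0.7,0.4,-0.3,-0.3,0,0.6,8]
    - [-0.2,0.4,-0.1,0,0,0,7]
    - [0,0.1,0,0,0,0,6.5]

```text
time_s: 13.43
tcp_pos: [472.0, 115.9, 86.7]
ee_rot: [-0.707, 0.0, -0.002, 0.707]
wrist_force: [-1.5, -0.2, 0.4]
width: 0.773
```

```bash
python3 -c "
from h import *
togo(470.5,113.5,88.,-0.4)"
```

```text
t 13.43 tcp [472.  115.9  86.7] j6 -1.46 w 0.773 F [-1.5 -0.2  0.4]
turn deg [-0.01  0.21  0.16]  shift now-axes cm [-0.15 -0.13 -0.24]  after-turn cm [-0.15 -0.13 -0.24]
```

Request:
servo_tool:
  targets:
    - [-0.1,0,-0.2,0,0,0,6]
    - [0,0,0,0,0,0,5.2]
    - [0,0,0,0,0,0,5]

```text
time_s: 13.68
tcp_pos: [471.8, 114.1, 88.4]
ee_rot: [-0.707, -0.001, -0.003, 0.707]
wrist_force: [0.4, 0.2, 0.9]
width: 0.567
```

Run:
```python
from h import *
togo(470.5,113.5,88.,-0.4)
c=vision.camera('top');cv2.imwrite('pics/t3.png',cv2.resize(c['color'][150:300,180:420],None,fx=3,fy=3)[:,:,::-1])
```

```text
t 13.68 tcp [471.8 114.1  88.4] j6 -1.47 w 0.567 F [0.4 0.2 0.9]
turn deg [-0.02  0.24  0.32]  shift now-axes cm [-0.13  0.04 -0.06]  after-turn cm [-0.13  0.04 -0.06]
```

View pics/t3.png

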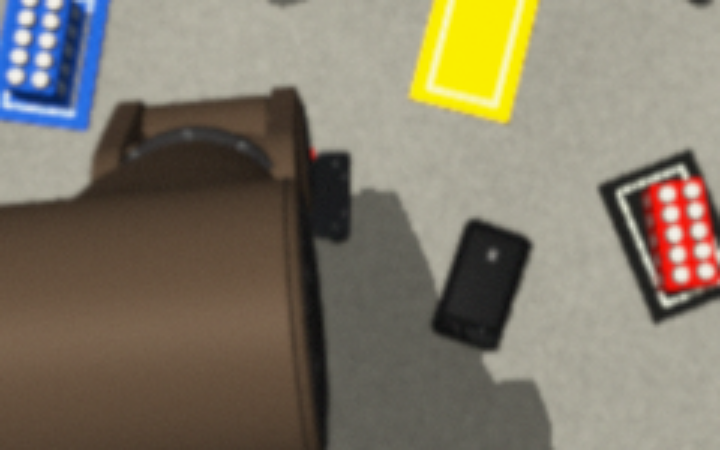

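The red rack stands squarely on the black mat at crop (680,235), and the yellow mat is clear. Closing on the yellow rack and re-measuring the red rack and the free yellow mat.

Request:
servo_tool:
  targets:
    - [-0.1,0.1,-0.1,0,0.2,0.3,4.5]
    - [0,0.1,0,0,0,0,3.5]
    - [0,0.1,0,0,0,0,3.5]
    - [0,0.1,0,0,0,0,3.5]

```text
time_s: 14.07
tcp_pos: [470.9, 113.0, 87.8]
ee_rot: [-0.707, 0.001, -0.003, 0.707]
wrist_force: [-3.1, 0.7, 17.2]
width: 0.482
```

Run:
```python
from h import *
togo(470.5,113.5,88.,-0.4)
c=vision.camera('top')
L=[l for l in rackpose(c,(385,205,425,252),dbg="pics/cap_r2.png") if 640<l[2]<1300]
print(len(L),*fit(c,L))
v,u=np.nonzero(masks(c["color"])["yellow"][125:200,310:370]);print("mat yellow",rect(bp(c,np.c_[u+310,v+125],4)))
```

```text
t 14.07 tcp [470.9 113.   87.8] j6 -1.47 w 0.482 F [-3.1  0.7 17.2]
turn deg [-0.04  0.02  0.18]  shift now-axes cm [-0.04 -0.02  0.05]  after-turn cm [-0.04 -0.02  0.05]
9 [ 447.8 -252.1] -1.9 [[-39.7   6. ]
 [-35.9 -14.6]
 [-23.    9. ]
 [-19.4 -11.5]
 [ -6.2  12. ]
 [ 14.3  -5.5]
 [ 27.1  18. ]
 [ 30.8  -2.6]
 [ 52.1 -10.7]]
mat yellow [627.3 -82.7 130.4  91.1 -14.1]
```

Request:
servo_tool:
  targets:
    - [0,-1.5,0,0,0,0,3.5]
    - [0,-3,0,0,0,0,3.5]
    - [0,-3,0,0,2,0,3.5]
    - [0.5,-2.5,-1,0,5,0,3.5]
    - [1.2,-0.5,-2.5,0,5,0,3.5]

```text
time_s: 14.53
tcp_pos: [481.8, 77.8, 195.7]
ee_rot: [0.703, -0.078, 0.076, -0.703]
wrist_force: [2.0, -0.6, -2.0]
width: 0.485
```

```bash
python3 -c "
from h import *
togo(627.3,-82.7,185,-14.1)"
```

```text
t 14.53 tcp [481.8  77.8 195.7] j6 -1.33 w 0.485 F [ 2.  -0.6 -2. ]
turn deg [ 0.03  1.62 -0.21]  shift now-axes cm [ 17.68   1.01 -12.53]  after-turn cm [ 18.03   1.07 -12.02]
```

Request:
servo_tool:
  targets:
    - [2.5,0,-2,0,1.5,0,3.5]
    - [3.2,0.2,-2.2,0,0,0,3.5]
    - [3.4,0.2,-2.2,0,0,0,3.5]
    - [3.4,0.2,-2.2,0,0,0,3.5]
    - [2.6,0.2,-1.8,0,0,0,3.5]

```text
time_s: 14.95
tcp_pos: [604.8, -65.0, 192.1]
ee_rot: [-0.702, 0.087, -0.088, 0.702]
wrist_force: [0.1, 1.2, -2.6]
width: 0.482
```

```bash
python3 -c "
from h import *
togo(627.3,-82.7,185,-14.1)"
```

```text
t 14.95 tcp [604.8 -65.  192.1] j6 -1.54 w 0.482 F [ 0.1  1.2 -2.6]
turn deg [-0.02 -0.13  0.04]  shift now-axes cm [ 2.62  0.71 -1.16]  after-turn cm [ 2.61  0.71 -1.17]
```

Request:
servo_tool:
  targets:
    - [1.3,0.3,-0.6,0,0,0,3.5]
    - [0.5,0.5,-0.2,0,0,0,3.5]
    - [0.1,2.0,0,0,0,0,3.5]
    - [0,2.5,0,0,0,0,3.5]
    - [0,2.0,0,0,0,0,3.5]

```text
time_s: 15.37
tcp_pos: [625.5, -84.1, 118.7]
ee_rot: [0.702, -0.087, 0.093, -0.701]
wrist_force: [-0.9, 0.1, -1.6]
width: 0.482
```

```bash
python3 -c "
from h import *
togo(627.3,-82.7,88,-14.1)"
```

```text
t 15.37 tcp [625.5 -84.1 118.7] j6 -1.55 w 0.482 F [-0.9  0.1 -1.6]
turn deg [-0.01 -0.51  0.45]  shift now-axes cm [0.11 3.07 0.18]  after-turn cm [0.14 3.07 0.18]
```

Request:
servo_tool:
  targets:
    - [0.1,1.2,0.2,0,-0.4,0.4,3.5]
    - [0,1.0,0,0,0,0,3.5]
    - [0,0.2,0,0,0,0,3.5]
    - [0,0.1,0,0,0,0,3.5]

```text
time_s: 15.7
tcp_pos: [624.4, -80.0, 88.2]
ee_rot: [-0.701, 0.09, -0.084, 0.702]
wrist_force: [-2.8, -1.2, 8.9]
width: 0.483
```

```bash
python3 -c "
from h import *
togo(627.3,-82.7,88,-14.1)"
```

```text
t 15.7 tcp [624.4 -80.   88.2] j6 -1.56 w 0.483 F [-2.8 -1.2  8.9]
turn deg [-0.02  0.   -0.46]  shift now-axes cm [ 0.35  0.01 -0.19]  after-turn cm [ 0.35  0.02 -0.19]
```

It's about 4 mm off, so I'll lift a little, shift and lower again.

Request:
servo_tool:
  targets:
    - [0.1,-0.4,-0.1,0,0,-0.3,3.5]
    - [0.2,0,-0.1,0,0,0,3.5]
    - [0,0,0,0,0,0,3.5]

```text
time_s: 15.95
tcp_pos: [627.6, -82.4, 94.5]
ee_rot: [-0.702, 0.086, -0.086, 0.702]
wrist_force: [0.3, -0.0, -0.9]
width: 0.481
```

```bash
python3 -c "
from h import *
togo(627.3,-82.7,88,-14.1)"
```

```text
t 15.95 tcp [627.6 -82.4  94.5] j6 -1.56 w 0.481 F [ 0.3 -0.  -0.9]
turn deg [-0.02  0.05  0.01]  shift now-axes cm [-0.02  0.65 -0.03]  after-turn cm [-0.02  0.65 -0.03]
```

Request:
servo_tool:
  targets:
    - [0,0.3,0,0,0,0,3.5]
    - [0,0.3,0,0,0,0,3.5]
    - [0,0.2,0,0,0,0,3.5]
    - [0,0.1,0,0,0,0,3.5]

```text
time_s: 16.28
tcp_pos: [628.6, -82.8, 87.8]
ee_rot: [0.702, -0.085, 0.088, -0.702]
wrist_force: [-4.8, 1.0, 18.1]
width: 0.486
```

```bash
python3 -c "
from h import *
togo(627.3,-82.7,88,-14.1)"
```

```text
t 16.28 tcp [628.6 -82.8  87.8] j6 -1.56 w 0.486 F [-4.8  1.  18.1]
turn deg [-0.02  0.04  0.27]  shift now-axes cm [-0.13 -0.02 -0.02]  after-turn cm [-0.13 -0.02 -0.02]
```

Request:
servo_tool:
  targets:
    - [0,0,0,0,0,0,7.5]
    - [0,0,0,0,0,0,7.5]
    - [0,0,0,0,0,0,7.5]
    - [0,0,0,0,0,0,7.5]
    - [0,0,0,0,0,0,7.5]

```text
time_s: 16.7
tcp_pos: [628.9, -82.9, 88.1]
ee_rot: [0.702, -0.085, 0.089, -0.702]
wrist_force: [-0.1, 0.4, 0.6]
width: 0.763
```

Request:
servo_tool:
  targets:
    - [0,-1,0,0,0,0,9.5]
    - [0,-2.5,0,0,0,0,9.5]
    - [0,-3.5,0,0,0,0,9.5]
    - [0,-2.5,0,0,0,0,9.5]

```text
time_s: 17.03
tcp_pos: [626.5, -82.5, 181.9]
ee_rot: [-0.701, 0.088, -0.085, 0.702]
wrist_force: [0.4, 1.0, -0.1]
width: 0.983
```

Run:
```python
from h import *
togo(455.2,-252.9,185,8.7)
c=vision.camera('wrist');cv2.imwrite('pics/w5.png',c['color'][:,:,::-1])
print(pj(c,[[627.3,-82.7,57]]))
c=vision.camera('top');cv2.imwrite('pics/t4.png',c['color'][:,:,::-1])
v,u=np.nonzero(masks(c["color"])["red"][185:260,238:300]);print("mat red",rect(bp(c,np.c_[u+238,v+185],4)))
L=[l for l in rackpose(c,(385,205,425,252),thr=140,dbg="pics/cap_r2.png") if 640<l[2]<1300]
print(len(L),[(round(l[0]),round(l[1])) for l in L],*fit(c,L)[:2])
```

```text
t 17.03 tcp [626.5 -82.5 181.9] j6 -1.56 w 0.983 F [ 0.4  1.  -0.1]
turn deg [ -0.07 -22.77  -0.29]  shift now-axes cm [-12.47  -0.25 -20.69]  after-turn cm [-19.51  -0.31 -14.25]
[[323.82402743 223.07212744]]Traceback (most recent call last):
  File "<stdin>", line 6, in <module>
  File "h.py", line 6, in bp
    n=cv2.undistortPoints(np.array(uv,float).reshape(-1,1,2),K,np.array(c["distortion"])).reshape(-1,2)
      ~~~~~~~~~~~~~~~~~~~^^^^^^^^^^^^^^^^^^^^^^^^^^^^^^^^^^^^^^^^^^^^^^^^^^^^^^^^^^^^^^^^
cv2.error: OpenCV(4.12.0) /io/opencv/modules/calib3d/src/undistort.dispatch.cpp:347: error: (-215:Assertion failed) CV_IS_MAT(_src) && CV_IS_MAT(_dst) && (_src->rows == 1 || _src->cols == 1) && (_dst->rows == 1 || _dst->cols == 1) && _src->cols + _src->rows - 1 == _dst->rows + _dst->cols - 1 && (CV_MAT_TYPE(_src->type) == CV_32FC2 || CV_MAT_TYPE(_src->type) == CV_64FC2) && (CV_MAT_TYPE(_dst->type) == CV_32FC2 || CV_MAT_TYPE(_dst->type) == CV_64FC2) in function 'cvUndistortPointsInternal'
```

View pics/w5.png

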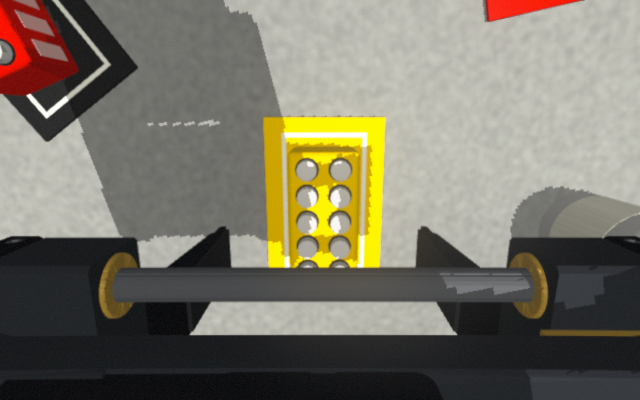

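View pics/t4.png

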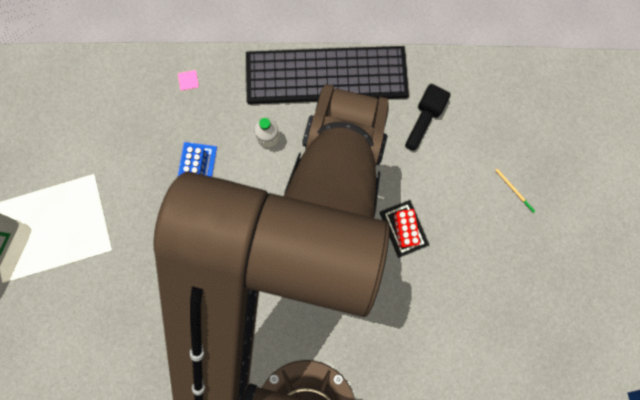

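The yellow rack is centred and squared on its own mat, with its caps' centre at (324,222) against an expected (324,223). The red rack on the black mat is fully visible in the top view at (407,228), so I'll measure it.

Run:
```python
from h import *
c=vision.camera('top')
L=[l for l in rackpose(c,(392,206,422,248),thr=140) if 640<l[2]<1300]
print(len(L),[(round(l[0]),round(l[1])) for l in L],*fit(c,L))
togo(455.2,-252.9,185,8.7)
```

```text
Traceback (most recent call last):
  File "h.py", line 40, in fit
    P=bp(c,[(u,v) for u,v,a in L],ztop)[:,:2]
      ~~^^^^^^^^^^^^^^^^^^^^^^^^^^^^^^^
  File "h.py", line 6, in bp
    n=cv2.undistortPoints(np.array(uv,float).reshape(-1,1,2),K,np.array(c["distortion"])).reshape(-1,2)
      ~~~~~~~~~~~~~~~~~~~^^^^^^^^^^^^^^^^^^^^^^^^^^^^^^^^^^^^^^^^^^^^^^^^^^^^^^^^^^^^^^^^
cv2.error: OpenCV(4.12.0) /io/opencv/modules/calib3d/src/undistort.dispatch.cpp:347: error: (-215:Assertion failed) CV_IS_MAT(_src) && CV_IS_MAT(_dst) && (_src->rows == 1 || _src->cols == 1) && (_dst->rows == 1 || _dst->cols == 1) && _src->cols + _src->rows - 1 == _dst->rows + _dst->cols - 1 && (CV_MAT_TYPE(_src->type) == CV_32FC2 || CV_MAT_TYPE(_src->type) == CV_64FC2) && (CV_MAT_TYPE(_dst->type) == CV_32FC2 || CV_MAT_TYPE(_dst->type) == CV_64FC2) in function 'cvUndistortPointsInternal'
```

Run:
```python
from h import *
c=vision.camera('top')
for t in (150,165,180,195):
    L=[l for l in rackpose(c,(396,206,420,248),thr=t)]
    print(t,len(L),[int(l[2]) for l in L])
    L=[l for l in L if 500<l[2]<1300]
    if len(L)>4: print(len(L),[(round(l[0]),round(l[1])) for l in L],*fit(c,L)[:2])
```

```text
150 13 [1295, 2617, 1336, 1451, 1392, 1441, 1431, 1463, 1470, 1428, 384, 1400, 1382]
165 13 [1063, 2051, 1175, 1278, 1220, 1268, 1272, 1293, 1301, 1265, 285, 1240, 1227]
10 [(405, 207), (410, 213), (402, 214), (411, 220), (403, 221), (412, 226), (404, 228), (405, 234), (415, 240), (407, 241)] [ 458.7 -251.9] 6.3
180 13 [431, 316, 1026, 1122, 1062, 1111, 1107, 1136, 1129, 1096, 208, 1076, 1060]
10 [(410, 213), (402, 214), (411, 220), (403, 221), (412, 226), (404, 228), (414, 233), (405, 234), (415, 240), (407, 241)] [ 452.2 -254. ] 8.4
195 14 [289, 124, 6, 873, 964, 890, 951, 929, 974, 958, 927, 133, 920, 892]
10 [(410, 213), (402, 214), (411, 220), (403, 221), (412, 226), (404, 228), (414, 233), (405, 234), (415, 240), (407, 241)] [ 452.2 -254. ] 8.4
```

The red rack is at (452.2, −254.0), turned 8.4°. Going back to it.

Request:
servo_tool:
  targets:
    - [-1.5,0,-1.5,0,-6,0,9.5]
    - [-2.6,0,-2.6,0,-6,0,9.5]
    - [-3,0,-2.6,0,-6,0,9.5]
    - [-3.2,0,-2.3,0,-4,0,9.5]
    - [-3.2,0,-2.3,0,0,0,9.5]

```text
time_s: 17.65
tcp_pos: [486.9, -191.2, 175.5]
ee_rot: [-0.703, -0.055, 0.061, 0.706]
wrist_force: [0.3, -1.1, 0.2]
width: 1.0
```

```bash
python3 -c "
from h import *
togo(452.2,-254,180,8.4)"
```

```text
t 17.65 tcp [ 486.9 -191.2  175.5] j6 -2.24 w 1.000 F [ 0.3 -1.1  0.2]
turn deg [-0.33  1.07 -0.48]  shift now-axes cm [-4.46 -0.45 -5.62]  after-turn cm [-4.35 -0.45 -5.71]
```

Request:
servo_tool:
  targets:
    - [-2.3,-0.2,-3,-0.3,1,-0.4,9.5]
    - [-1.3,0,-1.8,0,0,0,9.5]
    - [-0.4,0,-0.5,0,0,0,9.5]
    - [0,0,0,0,0,0,9.5]

```text
time_s: 17.98
tcp_pos: [447.7, -254.4, 174.0]
ee_rot: [-0.703, -0.047, 0.054, 0.707]
wrist_force: [0.9, 0.1, -0.8]
width: 0.996
```

Run:
```python
from h import *
togo(452.2,-254,180,8.4)
c=vision.camera('wrist');cv2.imwrite('pics/w6.png',c['color'][:,:,::-1])
print(pj(c,[[452.2,-254,57]]))
c=vision.camera('top')
v,u=np.nonzero(masks(c["color"])["red"][185:260,238:300]);print("mat red",rect(bp(c,np.c_[u+238,v+185],4)) if len(u) else 0)
```

```text
t 17.98 tcp [ 447.7 -254.4  174. ] j6 -2.36 w 0.996 F [ 0.9  0.1 -0.8]
turn deg [-0.36 -0.21 -0.46]  shift now-axes cm [ 0.45 -0.6  -0.02]  after-turn cm [ 0.45 -0.6  -0.03]
[[322.41569563 233.50247607]]
mat red [467.5 106.2 129.5  90.1  -2.4]
```

View pics/w6.png

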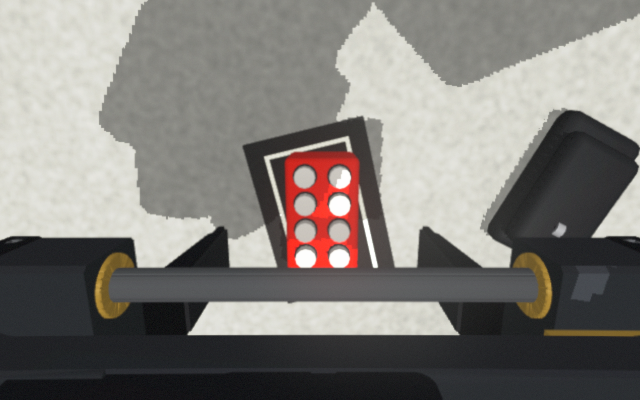

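The red caps' third row is at (322,231), against a prediction of (322,234). Descending.

Request:
servo_tool:
  targets:
    - [0.4,0.5,0,-0.3,-0.2,-0.4,9.5]
    - [0,2.2,0,0,0,0,9.5]
    - [0,2.5,0,0,0,0,9.5]
    - [0,2,0,0,0,0,9.5]
    - [0,0.4,0,0,0,0,8]

```text
time_s: 18.5
tcp_pos: [457.9, -247.1, 95.2]
ee_rot: [0.706, 0.057, -0.054, -0.704]
wrist_force: [-1.1, -0.4, -0.3]
width: 0.964
```

```bash
python3 -c "
from h import *
togo(452.2,-254,88,8.4)"
```

```text
t 18.5 tcp [ 457.9 -247.1   95.2] j6 -2.35 w 0.964 F [-1.1 -0.4 -0.3]
turn deg [0.17 0.59 0.24]  shift now-axes cm [-0.67  0.72 -0.59]  after-turn cm [-0.66  0.72 -0.6 ]
```

Request:
servo_tool:
  targets:
    - [-0.5,0.3,-0.4,0,0.5,0.2,8]
    - [-0.1,0.3,-0.1,0,0,0,7]
    - [0,0.1,0,0,0,0,6.2]

```text
time_s: 18.75
tcp_pos: [453.9, -251.0, 87.0]
ee_rot: [0.706, 0.053, -0.054, -0.704]
wrist_force: [0.1, 0.5, 0.4]
width: 0.773
```

```bash
python3 -c "
from h import *
togo(452.2,-254,88,8.4)"
```

```text
t 18.75 tcp [ 453.9 -251.    87. ] j6 -2.35 w 0.773 F [0.1 0.5 0.4]
turn deg [ 0.1   0.29 -0.04]  shift now-axes cm [-0.21 -0.1  -0.28]  after-turn cm [-0.21 -0.1  -0.28]
```

Request:
servo_tool:
  targets:
    - [-0.2,0,-0.2,0,0.2,0,5.6]
    - [0,0,0,0,0,0,5.2]
    - [0,0,0,0,0,0,4.8]

```text
time_s: 19.0
tcp_pos: [452.7, -253.7, 88.7]
ee_rot: [0.706, 0.053, -0.052, -0.704]
wrist_force: [0.8, 0.9, 0.2]
width: 0.562
```

Request:
servo_tool:
  targets:
    - [0,0.1,0,0,0,0,4.0]
    - [0,0.1,0,0,0,0,3.5]
    - [0,0.1,0,0,0,0,3.5]
    - [0,0.1,0,0,0,0,3.5]

```text
time_s: 19.33
tcp_pos: [452.8, -253.9, 88.3]
ee_rot: [0.707, 0.053, -0.051, -0.703]
wrist_force: [-3.2, 1.5, 13.4]
width: 0.481
```

```bash
python3 -c "
from h import *
togo(452.2,-254,88,8.4)"
```

```text
t 19.33 tcp [ 452.8 -253.9   88.3] j6 -2.35 w 0.481 F [-3.2  1.5 13.4]
turn deg [0.31 0.04 0.2 ]  shift now-axes cm [-0.06  0.03 -0.  ]  after-turn cm [-0.06  0.03 -0.  ]
```

Request:
servo_tool:
  targets:
    - [0,-1.5,0,0,0,0,3.5]
    - [0,-3,0,0,0,0,3.5]
    - [0,-3,0,0,2,0,3.5]
    - [0,-2.5,1,0,4,0,3.5]
    - [0,-0.5,2.5,0,3.5,0,3.5]

```text
time_s: 19.75
tcp_pos: [449.9, -220.3, 196.4]
ee_rot: [0.708, -0.008, 0.01, -0.706]
wrist_force: [-0.2, 0.7, -0.8]
width: 0.485
```

```bash
python3 -c "
from h import *
togo(467.4,106.1,190,-2.3)"
```

```text
t 19.75 tcp [ 449.9 -220.3  196.4] j6 -2.13 w 0.485 F [-0.2  0.7 -0.8]
turn deg [0.2  0.82 0.16]  shift now-axes cm [ 0.91  0.52 32.68]  after-turn cm [ 0.44  0.64 32.69]
```

Request:
servo_tool:
  targets:
    - [0.1,0,3.4,0,0.7,0.1,3.5]
    - [0.1,0.1,3.8,0,0,0,3.5]
    - [0.1,0.1,3.8,0,0,0,3.5]
    - [0.1,0.1,3.8,0,0,0,3.5]
    - [0.1,0.1,3.8,0,0,0,3.5]

```text
time_s: 20.17
tcp_pos: [462.3, -31.3, 195.6]
ee_rot: [0.71, -0.015, 0.022, -0.704]
wrist_force: [0.8, -0.5, -1.5]
width: 0.484
```

```bash
python3 -c "
from h import *
togo(467.4,106.1,190,-2.3)"
```

```text
t 20.17 tcp [462.3 -31.3 195.6] j6 -1.72 w 0.484 F [ 0.8 -0.5 -1.5]
turn deg [ 0.42 -0.67  0.57]  shift now-axes cm [-0.21  0.46 13.75]  after-turn cm [-0.04  0.56 13.75]
```

Request:
servo_tool:
  targets:
    - [0,0.2,3.6,0.4,-0.6,0.5,3.5]
    - [0,0.1,3.6,0,0,0,3.5]
    - [0,0.1,3,0,0,0,3.5]
    - [0,0.1,1.8,0,0,0,3.5]
    - [0,0,0.8,0,0,0,3.5]

```text
time_s: 20.58
tcp_pos: [466.4, 107.4, 191.0]
ee_rot: [-0.707, 0.012, -0.014, 0.707]
wrist_force: [-0.6, -0.0, -1.7]
width: 0.479
```

```bash
python3 -c "
from h import *
togo(467.4,106.1,88,-2.3)"
```

```text
t 20.58 tcp [466.4 107.4 191. ] j6 -1.45 w 0.479 F [-0.6 -0.  -1.7]
turn deg [-0.02  0.16  0.16]  shift now-axes cm [ 0.08 10.3  -0.13]  after-turn cm [ 0.11 10.3  -0.12]
```

Request:
servo_tool:
  targets:
    - [0.1,1,-0.3,0,0.2,0.1,3.5]
    - [0,2.3,0,0,0,0,3.5]
    - [0,2.5,0,0,0,0,3.5]
    - [0,1.8,0,0,0,0,3.5]
    - [0,0.6,0,0,0,0,3.5]

```text
time_s: 21.0
tcp_pos: [468.6, 102.4, 106.8]
ee_rot: [-0.707, 0.011, -0.016, 0.707]
wrist_force: [0.6, -0.2, -0.8]
width: 0.481
```

```bash
python3 -c "
from h import *
togo(467.4,106.1,88,-2.3)"
```

```text
t 21.0 tcp [468.6 102.4 106.8] j6 -1.45 w 0.481 F [ 0.6 -0.2 -0.8]
turn deg [-0.05  0.06  0.42]  shift now-axes cm [-0.15  1.88  0.36]  after-turn cm [-0.13  1.88  0.36]
```

Request:
servo_tool:
  targets:
    - [-0.1,0.6,0.3,0,0,0.3,3.5]
    - [0,0.5,0.1,0,0,0,3.5]
    - [0,0.1,0,0,0,0,3.5]

```text
time_s: 21.25
tcp_pos: [467.7, 104.2, 92.8]
ee_rot: [-0.707, 0.015, -0.015, 0.707]
wrist_force: [0.4, 0.5, -1.2]
width: 0.484
```

```bash
python3 -c "
from h import *
togo(467.4,106.1,88,-2.3)"
```

```text
t 21.25 tcp [467.7 104.2  92.8] j6 -1.45 w 0.484 F [ 0.4  0.5 -1.2]
turn deg [-0.02 -0.13 -0.07]  shift now-axes cm [-0.04  0.48  0.19]  after-turn cm [-0.04  0.48  0.19]
```

Request:
servo_tool:
  targets:
    - [0,0.2,0.1,0,0,0,3.5]
    - [0,0.2,0,0,0,0,3.5]
    - [0,0.1,0,0,0,0,3.5]
    - [0,0.1,0,0,0,0,3.5]

```text
time_s: 21.58
tcp_pos: [468.6, 105.0, 88.2]
ee_rot: [-0.707, 0.014, -0.016, 0.707]
wrist_force: [-4.5, 1.9, 18.7]
width: 0.482
```

```bash
python3 -c "
from h import *
togo(467.4,106.1,88,-2.3)"
```

```text
t 21.58 tcp [468.6 105.   88.2] j6 -1.45 w 0.482 F [-4.5  1.9 18.7]
turn deg [-0.04 -0.15  0.11]  shift now-axes cm [-0.12  0.02  0.11]  after-turn cm [-0.12  0.02  0.11]
```

Down in contact, within about 2 mm. Releasing, then retreating high and away so the top camera can check everything.

Request:
servo_tool:
  targets:
    - [0,0,0,0,0,0,7.5]
    - [0,0,0,0,0,0,7.5]
    - [0,0,0,0,0,0,7.5]
    - [0,0,0,0,0,0,7.5]
    - [0,0,0,0,0,0,7.5]

```text
time_s: 22.0
tcp_pos: [469.2, 105.2, 89.6]
ee_rot: [-0.707, 0.013, -0.017, 0.707]
wrist_force: [-0.2, 0.2, 0.1]
width: 0.761
```

Request:
servo_tool:
  targets:
    - [0,-1,0,0,0,0,9.5]
    - [0,-2.5,0,0,0,0,9.5]
    - [0,-3.5,0,0,0,0,9.5]
    - [0,-3.5,0,0,0,0,9.5]
    - [0,-3,0,0,0,0,9.5]

```text
time_s: 22.42
tcp_pos: [466.6, 104.8, 226.5]
ee_rot: [0.707, -0.018, 0.013, -0.707]
wrist_force: [0.1, -0.5, -0.6]
width: 1.0
```

Run:
```python
from h import *
c=vision.camera('wrist');cv2.imwrite('pics/w7.png',c['color'][:,:,::-1])
print(pj(c,[[467.4,106.1,57]]))
togo(200,592,290,0)
```

```text
[[325.76792552 206.27619108]]
t 22.47 tcp [468.  105.  231.5] j6 -1.45 w 0.999 F [ 0.9 -0.7  5.2]
turn deg [-0.02 -2.42  0.01]  shift now-axes cm [-28.83  -5.84  47.53]  after-turn cm [-26.8   -5.85  48.7 ]
```

View pics/w7.png

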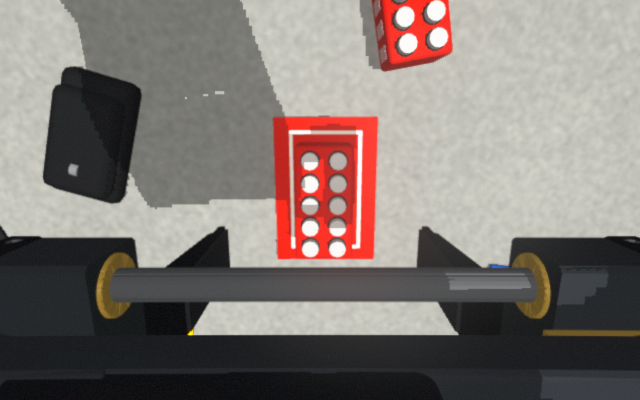

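The red rack is centred on its mat, with its caps' centre at (324,205) against an expected (326,206). Clearing the view.

Request:
servo_tool:
  targets:
    - [-1,-1,2,0,0,0,9.5]
    - [-1.8,-1,3.4,0,0,0,9.5]
    - [-1.8,-1,3.6,0,0,0,9.5]
    - [-1.8,-1,3.6,0,0,0,9.5]
    - [-1.8,-1,3.6,0,0,0,9.5]

```text
time_s: 22.88
tcp_pos: [393.2, 269.1, 288.3]
ee_rot: [-0.706, 0.016, -0.022, 0.708]
wrist_force: [0.1, -1.0, -0.1]
width: 1.0
```

Request:
servo_tool:
  targets:
    - [-1.8,0,3.6,0,0,0,9.5]
    - [-1.8,0,3.6,0,0,0,9.5]
    - [-1.8,0,3.6,0,0,0,9.5]
    - [-1.8,0,3.6,0,0,0,9.5]
    - [-1.8,0,3.6,0,0,0,9.5]

```text
time_s: 23.3
tcp_pos: [307.1, 459.2, 294.2]
ee_rot: [-0.704, 0.014, -0.024, 0.709]
wrist_force: [1.2, 0.2, 1.0]
width: 0.999
```

Request:
servo_tool:
  targets:
    - [-1.8,0,3.6,0,0,0,9.5]
    - [-1.8,0,3,0,0,0,9.5]
    - [-1.0,0,1.5,0,0,0,9.5]
    - [0,0,0,0,0,0,9.5]
    - [0,0,0,0,0,0,9.5]

```text
time_s: 23.72
tcp_pos: [257.4, 550.9, 295.8]
ee_rot: [-0.704, 0.011, -0.021, 0.71]
wrist_force: [0.3, -0.4, 0.2]
width: 0.999
```

Run:
```python
from h import *
c=vision.camera('top');cv2.imwrite('pics/t5.png',c['color'][:,:,::-1])
for k,b,m in (("blue",(178,143,212,188),(614.8,293.7,-7.3)),("yellow",(324,138,354,186),(627.3,-82.7,-14.1)),("red",(248,198,282,246),(467.4,106.1,-2.3))):
    for t in (170,185,200):
        L=[l for l in rackpose(c,b,thr=t) if 600<l[2]<1400]
        print(k,t,len(L),*(fit(c,L)[:2] if len(L)>4 else ()),m)
m=masks(c["color"])["black"]
v,u=np.nonzero(m[215:272,318:362]);print("mouse",rect(bp(c,np.c_[u+318,v+215],15)))
```

```text
blue 170 10 [614.3 294.6] -7.2 (614.8, 293.7, -7.3)
blue 185 6 [603.7 299.7] 1.4 (614.8, 293.7, -7.3)
blue 200 0 (614.8, 293.7, -7.3)
yellow 170 10 [628.4 -83.3] -14.0 (627.3, -82.7, -14.1)
yellow 185 0 (627.3, -82.7, -14.1)
yellow 200 0 (627.3, -82.7, -14.1)
red 170 10 [468.3 104.4] -2.5 (467.4, 106.1, -2.3)
red 185 4 (467.4, 106.1, -2.3)
red 200 0 (467.4, 106.1, -2.3)
mouse [410.9 -86.5 100.6  57.5 -18.5]
```

View pics/t5.png

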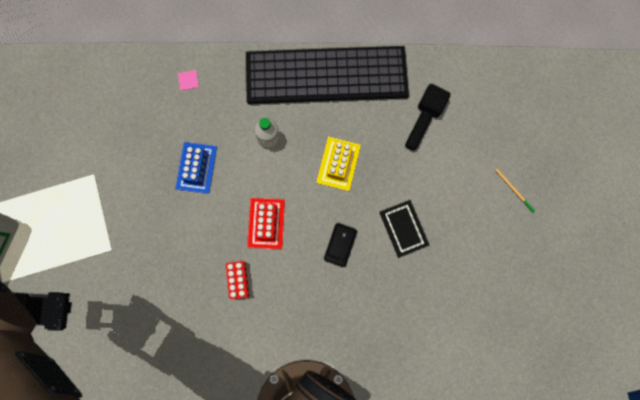

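All three racks are within 2 mm and 0.2° of their mats. The black mat at (404,228) is empty, and the bystanders look unmoved. Handing in.

```bash
python3 -c "
from h import *
print(job.finish_job())"
```

```text
the job is handed in; nothing more can be done
None
```

All three racks stand on the mats of their own colours, centred and squared, and the job is handed in. It took about 24 s of the 112 s allowed. I parked the red rack on the black mat, moved blue and then yellow to their own mats, and moved red home last.

| Rack | Off its mat's centre | Angle to its mat |
|---|---|---|
| Blue | about 1 mm | 0.1° |
| Yellow | about 1.3 mm | 0.1° |
| Red | about 1.9 mm | 0.2° |

- **Last check:** these figures come from the final top-camera picture, where all ten caps on each rack were found; the wrist pictures after each release agreed within about 2 mm. The black mat is empty and the gripper is clear of everything.
- **Bystanders:** the mouse moved less than 1 mm by measurement. I checked the bottle and scanner only by eye, and they look unmoved. The stray red rack was never touched.
- **Disagreements:**
  - My first position for the yellow rack was about 10 mm off because I dropped a stray point with the wrong sign. The wrist camera showed it before I gripped, and I corrected it.
  - Cap detection at brighter thresholds in the last picture missed caps, so I set those readings aside.
- **Parking:** red stood about 13° off the black mat's long side, on purpose, to keep the last joint away from its limit. Only its position on that mat is judged.
- **Contact:** the firmest set-down read about 41 N at the wrist, with red on the black mat, below the 120 N wrist limit. That force went through the gripped rack, so I don't expect it to count against the separate 40 N limit on the arm and gripper body pressing on something.

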